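Change over the drying bar and prove its trip before switching on

TASK

Change over the drying bar: move the finished wide dishes from the heater bar to the cooling tile, flat and wholly on it, and stand every lidded sample tin lid-up on the raised heater bar, flat on the metal, side by side, centred across the bar's width and not sticking out past its ends. When all are in place, prove the safety trip: press the test button so that the lever drops, lift the lever back up until it stays home, and only after that turn the mode knob clockwise until it clicks past its detent. Do not disturb the rack, the bottle or the beaker.

Things in the scene. Friction and masses are not known exactly. Their poses are not given: they have to be found in the camera images.
- bar: fixed heater bar: solid aluminium bar on a black foot, 40 mm wide (its x), 290 mm long (its y), 15 mm high; origin at the centre of its underside on the bench, z up
- tin0: loose round aluminium sample tin with a slip lid, diameter 54 mm, 14 mm high, about 70 g; origin at the centre of its underside, z up through the lid. All tins are alike; 3 or 4 are present, the others are absent (None)
- tin1: loose round aluminium sample tin with a slip lid, diameter 54 mm, 14 mm high, about 70 g; origin at the centre of its underside, z up through the lid. All tins are alike; 3 or 4 are present, the others are absent (None)
- tin2: loose round aluminium sample tin with a slip lid, diameter 54 mm, 14 mm high, about 70 g; origin at the centre of its underside, z up through the lid. All tins are alike; 3 or 4 are present, the others are absent (None)
- tin3: loose round aluminium sample tin with a slip lid, diameter 54 mm, 14 mm high, about 70 g; origin at the centre of its underside, z up through the lid. All tins are alike; 3 or 4 are present, the others are absent (None)
- dish0: finished dish: loose wide flat steel dish full of dried sample, without a lid, diameter 66 mm, 16 mm high, about 90 g, at the start standing flat on the heater bar; origin at the centre of its underside, z up. 1 or 2 are present, the other is absent (None)
- dish1: finished dish: loose wide flat steel dish full of dried sample, without a lid, diameter 66 mm, 16 mm high, about 90 g, at the start standing flat on the heater bar; origin at the centre of its underside, z up. 1 or 2 are present, the other is absent (None)
- tile: fixed white ceramic cooling tile lying on the bench, 100 mm (its x) by 160 mm (its y), 8 mm thick; origin at the centre of its underside, z up
- unit: fixed white safety unit, a box 160 mm deep (x) by 280 mm wide (y) by 55 mm high; origin at the centre of its underside, its -x side (front) faces the robot side, z up. On its top: grey round test button on the right (-y), black trip lever in the middle, black bar-shaped mode knob on the left (+y)
- test (a joint): travel of the test button, m: 0 released, 0.006 fully down; sprung, about 2 N to start and 5 N fully down. The push trips the lever in the last part of the travel
- test_top (a point): centre of the button's top face; button 28 mm across, standing 12 mm above the unit's top
- trip (a joint): angle of the trip lever, rad: 0 = up (home, leaning 0.15 rad back beyond vertical against its stop), growing as it falls forward over the unit's front edge, to 1.45 = dropped (nearly level). It swings freely under its own weight: let go past upright (below about 0.1) it falls home, let go short of upright it drops again
- trip_tip (a point): far end of the trip lever: a flat black bar 85 mm long from its pivot, 14 mm wide (unit's y) and 10 mm thick; its weight is about 80 g
- trip_hinge (a point): pivot of the trip lever, 5 mm under the unit's top; its axis is the unit's y; the lever swings in the unit's x-z plane. The dropped lever's last 35 mm or so project beyond the unit's front edge
- mode (a joint): angle of the mode knob, rad, growing clockwise seen from above: starts at 0 to 0.2 (off), a sprung detent resists from about 0.27 to 0.7 (up to about 0.1 N m) and pushes it on from there; 1.35 is the end stop. Released before the detent's peak it springs back
- mode_grip (a point): on the knob's axis at the height to grip, 33 mm above the unit's top. The knob's grip is an upright bar 42 mm long, 14 mm wide, its top 10 mm above this point; at angle 0 the bar lies along the unit's x, and it turns with the knob
- rack: bystander: blue test-tube rack with red-capped tubes, 70 by 180 mm, 90 mm high; origin under its centre
- bottle: bystander: white bottle with red cap, diameter 64 mm, 170 mm high; origin under its centre
- beaker: bystander: glass beaker, diameter 70 mm, 80 mm high; origin under its centre
Mind the look-alikes: they are no part of the job. Leave any blue or turquoise look-alike of the tin2 alone.

How it is judged:
By the outcome, as a careful person would: the job done as asked, in the order asked, and still so for the second after the job is handed in, with the robot touching nothing.
Of tin0, tin1, tin2, tin3 only 3 to 4 are there at a start; the rules pass over those that are not, and their reading is None.
Of dish0, dish1 only 1 to 2 are there at a start; the rules pass over those that are not, and their reading is None.
At some moment in a run one of tin0, tin1, tin2, tin3 may be knocked a few centimetres aside while the robot is not near it.
Once in a run the grip may slacken for a moment while it holds something.
It also fails if it takes over 210 s, if anything falls off the work surface, if the arm or the gripper's body presses on something with over 40 N, if the wrist force passes 120 N, or if a joint passes its speed limit or range.

ROBOT

A 6-joint arm with a two-finger parallel gripper is mounted at the origin on the work surface. World frame = base frame: x ahead of the robot, y to its left, z up, the work surface at z = 0. Lengths are in m, angles in degrees, forces in N, time in s.
With the tool pointing down it reaches from about 0.275 to 0.775 m from the base axis. Payload 14.6 kg.
Tool frame: the origin (TCP) lies on the centre line of the jaws, within the pads' length; the fingertips stand 19 mm ahead of it and the grasp point (between the pads) is the TCP; z points along the fingers, y is the direction in which the jaws open and shut (so a half turn about z gives the same grasp; the last joint's range is limited). The gripper opens to 85 mm and grips with 20 to 120 N. Pads are 22 mm wide; open, the fingers measure 114 mm over their backs; the gripper's body (76 mm by 85 mm) begins 54 mm behind the grasp point. The pads swing forward as they close: fully open they stand 13 mm farther back than shut.
Start: joints at [-8.898, 15.075, -2.767, 72.158, 0, 81.102], TCP at [0.525, -0, 0.25] pointing down, gripper open.
Joint ranges: [-151.79, 151.79], [-50.71, 97.33], [-67.44, 78.34], [-121.81, 120.89], [-77.56, 73.72], [-180, 180]. Speed limits (degrees/s): [108.29, 108.29, 147.25, 159.86, 180, 180].

INTERFACE

Orientations are given as [roll, pitch, yaw] about the fixed x, y, z axes, in that order (R = Rz(yaw) Ry(pitch) Rx(roll)).
In Python, from workcell import ctrl, cams gives the robot as it stands. Calls block until the motion is done:
- ctrl.move_pose(position, orientation): joint-space move of the TCP to a pose.
- ctrl.move_straight(position, rotation=None, velocity=0.15, f_stop=None): straight line of the TCP; rotation=None keeps the orientation; velocity is the mean speed in m/s. With f_stop (N) it stops when the force on the tool has changed by that much, and returns True; else False.
- ctrl.goto_joints(angles): joint-space move.
- ctrl.grip(opening, force=None): opening from 0.0 (shut) to 1.0 (fully open); force is the grip in N (None keeps the last); returns when the fingers have stopped.
- ctrl.dwell(seconds).
- ctrl.ik(position, orientation): joint angles nearest the present ones, or None.
- ctrl.state(): the state.
- cams.read_camera(name): name is "scene" or "side" or "wrist"; returns the picture (400x640x3 uint8, red, green, blue); there is no depth.
- cams.calibration(name): a dict with "camera_matrix" (3x3 intrinsics, pixels), "dist_coeffs" ([k1, k2, p1, p2, k3] as OpenCV has them; the pictures are not rectified), "rvec" (rotation vector, rad) and "tvec" (3), from world to camera coordinates, as OpenCV has them. Camera axes: x right, y down, z forward; pixel columns grow to the right and rows downward; lengths in m; the calibration is good to about 2 mm. A picture is of the moment at which its call begins: read the wrist's pose just before it. calibration takes no time and is no camera call; for the wrist camera it gives the pose at the moment of the call.
A pose or a line that the arm cannot do raises ctrl.IKError and nothing moves.
- ctrl.sign_off(): hands the job in, once; it reports no verdict.
The state is a dict: "t": time; "joint_positions": joint angles; "qd": joint speeds; "tau": joint torques, N m; "tool_pos": TCP position; "tcp_rot": TCP orientation; "force": force on the tool from outside, world axes, zero at the start; "moment": the same for the moment, N m; "opening": opening from 0.0 (shut) to 1.0 (fully open).
Only numpy, scipy, OpenCV 4.12 (cv2) and the standard library are available. Lean on these libraries where they do the work, as an engineer would, in place of code of your own. Each camera call takes 0.05 s, during which the arm holds its last target.

## Working session

There is one attempt and no reset: what is moved stays moved. The work goes in short steps, each a Python script; the robot and the scene stay as the last script left them, time stands still between calls to the robot, and variables do not carry over. Pictures are saved under pics/ and viewed, and the job is handed in when it is done.

```bash
ls; mkdir -p pics; python3 - <<'E'
from workcell import ctrl, cams
import cv2
for n in ("scene","side","wrist"):
    im=cams.read_camera(n); cv2.imwrite(f"pics/a_{n}.png",im[:,:,::-1])
    c=cams.calibration(n); print(n,c)
print(ctrl.state())
E
```

```text
pics
scene {'camera_matrix': array([[520.4586888 ,   0.        , 324.63470214],
       [  0.        , 520.4586888 , 204.03305147],
       [  0.        ,   0.        ,   1.        ]]), 'dist_coeffs': array([-0.1120372,  0.       ,  0.       ,  0.       ,  0.       ]), 'rvec': array([ 1.21385073,  2.41677699, -0.87592738]), 'tvec': array([ 0.32775877, -0.26110207,  1.56696202])}
side {'camera_matrix': array([[415.19688901,   0.        , 325.26292731],
       [  0.        , 415.19688901, 191.45643598],
       [  0.        ,   0.        ,   1.        ]]), 'dist_coeffs': array([-0.02389131,  0.        ,  0.        ,  0.        ,  0.        ]), 'rvec': array([ 2.2345253 , -0.35368219,  0.15834295]), 'tvec': array([-0.50789513,  0.21130454,  1.08681036])}
wrist {'camera_matrix': array([[299.33281891,   0.        , 317.83210107],
       [  0.        , 299.33281891, 201.90534494],
       [  0.        ,   0.        ,   1.        ]]), 'dist_coeffs': array([-0.05084779,  0.        ,  0.        ,  0.        ,  0.        ]), 'rvec': array([-2.83931572e+00, -7.00217848e-04,  3.16590182e-04]), 'tvec': array([-0.52572108, -0.03869686,  0.38087361])}
{'t': 0.15, 'joint_positions': array([-8.89597752e+00,  1.50927604e+01, -2.79602254e+00,  7.21591312e+01,
       -1.93815309e-03,  8.11020640e+01]), 'qd': array([ 0.0332056 , -0.11573274, -0.00064395,  0.03118175, -0.02497751,
       -0.04498279]), 'tau': array([ 2.40502384e-03, -6.37823009e+01,  3.84648621e+01,  1.05481912e-02,
       -5.52052688e-05,  6.25772100e-05]), 'tool_pos': array([5.24792150e-01, 3.70342347e-05, 2.49929634e-01]), 'tcp_rot': array([-1.79952363e+02, -5.49629073e-03,  9.00019570e+01]), 'force': array([-0.44574671,  0.86266564,  0.25449552]), 'moment': array([-0.00697604,  0.0105468 ,  0.04311881]), 'opening': 0.99664218372257}
```

View pics/a_scene.png

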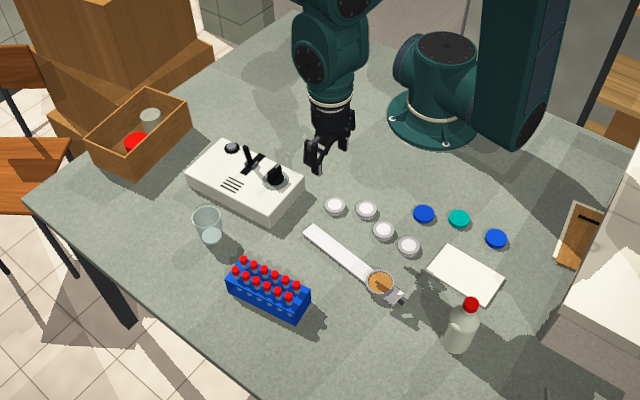

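View pics/a_side.png

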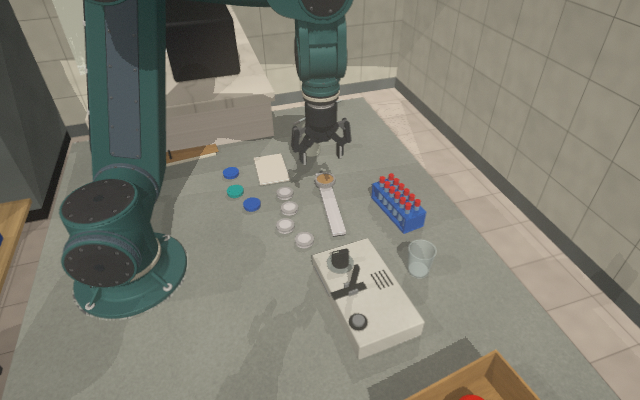

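View pics/a_wrist.png

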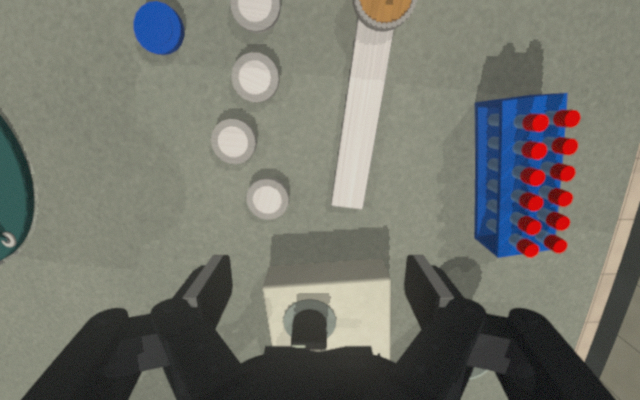

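The wrist view shows four silver tins at (256,6), (256,77), (233,141) and (267,199), with one dish at (385,5) on the bar. The blue look-alike is at (158,28). In the scene view the blue and turquoise look-alikes are at (424,214), (459,219) and (496,239). The tile is at (466,273) in the same view.

```bash
cat > h.py <<'E'
from workcell import ctrl, cams
import cv2, numpy as np
def snap(n,name=None):
    c=cams.calibration(n); im=cams.read_camera(n)[:,:,::-1].copy()
    if name: cv2.imwrite(f"pics/{name}.png",im)
    return im,c
def p2w(c,px,z):
    px=np.array(px,float).reshape(-1,1,2)
    u=cv2.undistortPoints(px,c["camera_matrix"],c["dist_coeffs"]).reshape(-1,2)
    R=cv2.Rodrigues(np.array(c["rvec"]))[0]; t=np.array(c["tvec"]).ravel()
    o=-R.T@t; d=np.c_[u,np.ones(len(u))]@R
    s=(np.broadcast_to(z,len(u))-o[2])/d[:,2]
    return o+d*s[:,None]
def w2p(c,P):
    return cv2.projectPoints(np.array(P,float).reshape(-1,1,3),np.array(c["rvec"]),np.array(c["tvec"]),c["camera_matrix"],c["dist_coeffs"])[0].reshape(-1,2)
E
python3 - <<'E'
from h import *
np.set_printoptions(precision=4,suppress=True)
c=cams.calibration("wrist")
print(p2w(c,[(256,6),(256,77),(233,141),(267,199)],.014))
print(p2w(c,[(332,208),(363,209)],.015))
print("unit", p2w(c,[(264,288),(390,279)],.055))
c=cams.calibration("scene")
print("tile",p2w(c,[(446,245),(505,281),(483,306),(427,266)],.008))
print("dish",p2w(c,[(381,282)],.031))
print("bar",p2w(c,[(303,234),(315,225),(404,292),(394,304)],.015))
print("tins",p2w(c,[(335,204),(366,208),(383,230),(408,244)],.014))
print("blue",p2w(c,[(424,213),(459,217),(496,237)],.014))
print("unit",p2w(c,[(216,139),(304,184),(276,217),(185,176)],.055))
print("bottle,beaker,rack",p2w(c,[(458,348),(212,242),(268,305)],.0))
E
```

```text
[[ 0.4594  0.184   0.014 ]
 [ 0.4559  0.1118  0.014 ]
 [ 0.4243  0.0403  0.014 ]
 [ 0.4616 -0.0321  0.014 ]]
[[ 0.5437 -0.0437  0.015 ]
 [ 0.5831 -0.045   0.015 ]]
unit [[ 0.4591 -0.1348  0.055 ]
 [ 0.6143 -0.1221  0.055 ]]
tile [[0.3997 0.2587 0.008 ]
 [0.4083 0.4204 0.008 ]
 [0.4982 0.4075 0.008 ]
 [0.48   0.2514 0.008 ]]
dish [[0.5938 0.1937 0.031 ]]
bar [[ 0.584  -0.0384  0.015 ]
 [ 0.5445 -0.0316  0.015 ]
 [ 0.5762  0.2457  0.015 ]
 [ 0.6155  0.2438  0.015 ]]
tins [[ 0.4597 -0.0321  0.014 ]
 [ 0.4234  0.0393  0.014 ]
 [ 0.4566  0.1122  0.014 ]
 [ 0.4562  0.1838  0.014 ]]
blue [[0.3494 0.1669 0.014 ]
 [0.3078 0.2452 0.014 ]
 [0.3092 0.3489 0.014 ]]
unit [[ 0.4942 -0.4156  0.055 ]
 [ 0.4808 -0.1148  0.055 ]
 [ 0.6051 -0.103   0.055 ]
 [ 0.6431 -0.3826  0.055 ]]
bottle,beaker,rack [[ 0.617   0.4089  0.    ]
 [ 0.7293 -0.2112  0.    ]
 [ 0.7788  0.014   0.    ]]
```

```bash
python3 - <<'E'
from h import *
np.set_printoptions(precision=4,suppress=True)
print(ctrl.state()["t"])
ctrl.move_pose([0.50,0.08,0.36],[180,0,90])
print(ctrl.state()["t"])
im,c=snap("wrist","b_w")
cv2.imwrite("pics/b_crop.png",cv2.resize(im[0:280,80:520],None,fx=1.8,fy=1.8,interpolation=cv2.INTER_CUBIC))
R=cv2.Rodrigues(c["rvec"])[0];print(-R.T@c["tvec"])
E
```

```text
0.15
0.7583
[0.5009 0.1568 0.4848]
```

View pics/b_w.png

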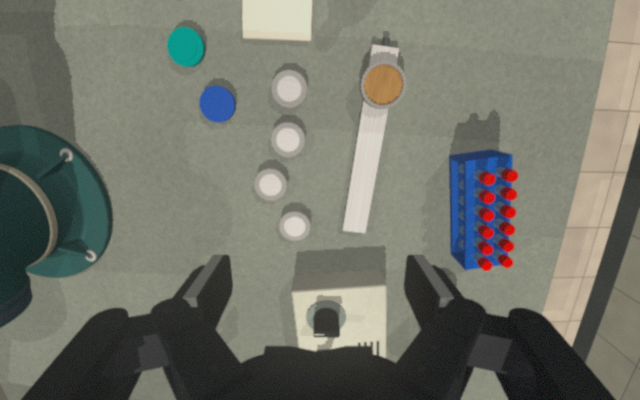

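View pics/b_crop.png

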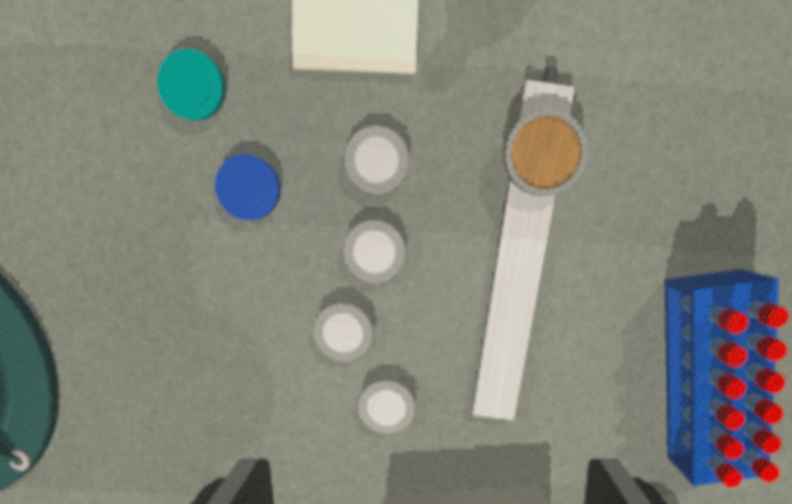

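```bash
python3 - <<'E'
from h import *
np.set_printoptions(precision=4,suppress=True)
c=cams.calibration("wrist")
q=lambda L:[(x/1.8+80,y/1.8) for x,y in L]
print("bar",p2w(c,q([(474,416),(514,419),(526,82),(574,88)]),.015))
print("dish",p2w(c,q([(545,151)]),.031))
print("tins",p2w(c,q([(377,159),(375,251),(343,332),(387,407)]),.014))
ctrl.move_pose([0.50,0.22,0.36],[180,0,90])
im,c=snap("wrist","c_w")
cv2.imwrite("pics/c_crop.png",cv2.resize(im[0:280,80:520],None,fx=1.8,fy=1.8,interpolation=cv2.INTER_CUBIC))
np.save("c.npy",c,allow_pickle=True)
E
```

```text
bar [[ 0.544  -0.0418  0.015 ]
 [ 0.5819 -0.0449  0.015 ]
 [ 0.5785  0.2445  0.015 ]
 [ 0.6172  0.2406  0.015 ]]
dish [[0.5933 0.1913 0.031 ]]
tins [[ 0.4586  0.186   0.014 ]
 [ 0.4551  0.111   0.014 ]
 [ 0.4243  0.0393  0.014 ]
 [ 0.4622 -0.0331  0.014 ]]
```

View pics/c_crop.png

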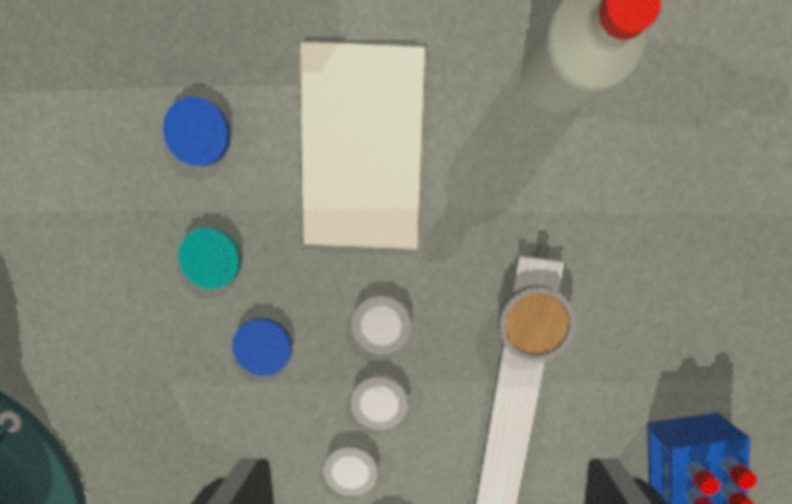

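```bash
python3 - <<'E'
from h import *
np.set_printoptions(precision=4,suppress=True)
c=np.load("c.npy",allow_pickle=True).item()
q=lambda L:[(x/1.8+80,y/1.8) for x,y in L]
T=p2w(c,q([(301,43),(425,46),(418,249),(304,244)]),.008)
print("tile",T,T.mean(0))
print("dish",p2w(c,q([(537,323)]),.031))
print("tins",p2w(c,q([(381,325),(379,403),(350,471)]),.014))
ctrl.move_pose([0.34,-0.02,0.10],[180,0,90])
for o in (0.776,0.635):
    ctrl.grip(o,40)
    ctrl.move_straight([0.34,-0.02,0.045],velocity=.1)
    r=ctrl.move_straight([0.34,-0.02,0.002],velocity=0.02,f_stop=4)
    s=ctrl.state(); print(o,s["opening"],r,s["tool_pos"],s["force"],s["t"])
    ctrl.move_straight([0.34,-0.02,0.05],velocity=.1)
E
```

```text
tile [[0.3994 0.4147 0.008 ]
 [0.498  0.4119 0.008 ]
 [0.4918 0.2521 0.008 ]
 [0.3926 0.2566 0.008 ]] [0.4454 0.3338 0.008 ]
dish [[0.5946 0.1917 0.031 ]]
tins [[0.4585 0.1857 0.014 ]
 [0.4548 0.1108 0.014 ]
 [0.4244 0.0394 0.014 ]]
0.776 0.7742212415559863 True [ 0.34   -0.02    0.0123] [-0.9101  0.3797  7.6114] 5.4333
0.635 0.6389992803059057 True [ 0.34   -0.02    0.0151] [-1.5889  1.4088 10.9156] 7.8833
```

```bash
python3 - <<'E'
from h import *
np.set_printoptions(precision=4,suppress=True)
ctrl.grip(1.0,60)
ctrl.move_pose([0.5935,0.1917,0.10],[180,0,83])
r=ctrl.move_straight([0.5935,0.1917,0.031],velocity=.08,f_stop=8)
print(r,ctrl.state()["tool_pos"])
ctrl.grip(0.0,60)
s=ctrl.state();print(s["opening"],s["opening"]*85,s["tool_pos"],s["t"])
ctrl.move_straight([0.5935,0.1917,0.075],velocity=.1)
ctrl.move_straight([0.4454,0.3338,0.075],[180,0,88],velocity=.15)
im,c=snap("wrist","d_w")
r=ctrl.move_straight([0.4454,0.3338,0.0245],velocity=.05,f_stop=6)
s=ctrl.state();print(r,s["opening"],s["tool_pos"],s["force"],s["t"])
im,c=snap("wrist","e_w"); snap("side","e_s")
E
```

```text
False [0.5938 0.1917 0.0315]
0.7468722850611053 63.48414423019395 [0.5938 0.1918 0.0321] 11.4333
True 0.7471952657025668 [0.4451 0.3336 0.0252] [-1.9341 -0.1782  7.9283] 14.5417
```

View pics/e_w.png

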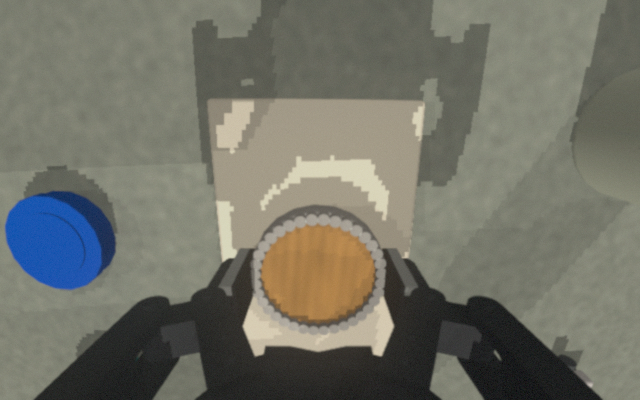

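View pics/e_s.png

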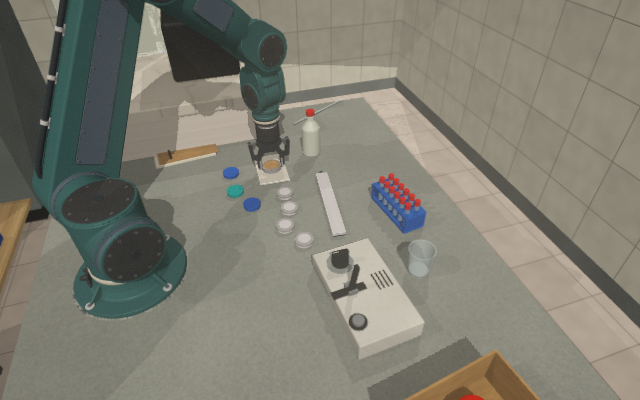

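The dish is held at (318,275) in the wrist view, in the middle of the tile and touching it. I'll release it and look closely at the bar and tins.

```bash
python3 - <<'E'
from h import *
np.set_printoptions(precision=4,suppress=True)
ctrl.grip(0.93,60)
ctrl.move_straight([0.4454,0.3338,0.10],velocity=.1)
ctrl.grip(1.0,60)
ctrl.move_pose([0.52,-0.0,0.27],[180,0,83])
im,c=snap("wrist","f_w"); np.save("f.npy",c,allow_pickle=True)
cv2.imwrite("pics/f_crop.png",cv2.resize(im[0:260,100:520],None,fx=1.9,fy=1.9,interpolation=cv2.INTER_CUBIC))
im,c=snap("scene","f_s")
cv2.imwrite("pics/f_scrop.png",cv2.resize(im[150:330,280:540],None,fx=3,fy=3,interpolation=cv2.INTER_CUBIC))
print(ctrl.state()["t"])
E
```

```text
17.6083
```

View pics/f_crop.png

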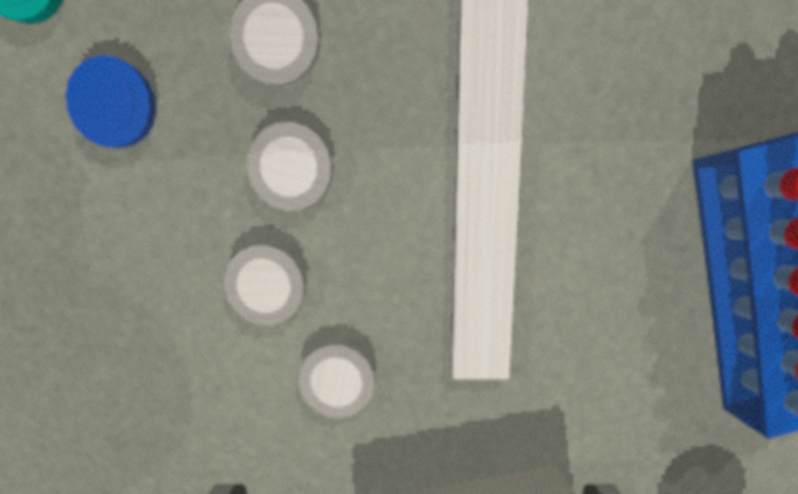

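View pics/f_scrop.png

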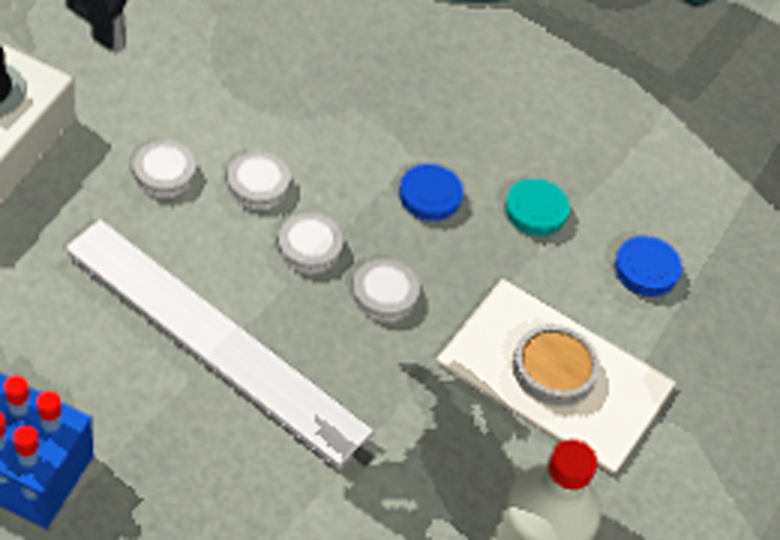

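The dish sits flat on the tile, and all four silver tins are lid-up. Now I'll refine the bar axis and the tin centres.

```bash
python3 - <<'E'
from h import *
np.set_printoptions(precision=4,suppress=True)
c=np.load("f.npy",allow_pickle=True).item()
q=lambda L:[(x/1.9+100,y/1.9) for x,y in L]
print("tins",p2w(c,q([(274,36),(289,166),(264,285),(337,381)]),.014))
B=p2w(c,q([(453,379),(510,380),(458,142),(521,142),(462,3),(528,3)]),.015)
print(B); 
E0=B[:2].mean(0);M=B[2:4].mean(0);F=B[4:].mean(0)
print(E0,M,F, [np.degrees(np.arctan2(*(p-E0)[:2])) for p in (M,F)])
c=cams.calibration("scene")
q=lambda L:[(x/3+280,y/3+150) for x,y in L]
B=p2w(c,q([(67,247),(98,220),(372,432),(341,469)]),.015);print(B,B[:2].mean(0),B[2:].mean(0))
print("dish",p2w(c,q([(558,360)]),.024))
print("tins",p2w(c,q([(165,163),(259,177),(310,239),(386,286)]),.014))
E
```

```text
tins [[ 0.4586  0.1863  0.014 ]
 [ 0.4547  0.1116  0.014 ]
 [ 0.4246  0.0397  0.014 ]
 [ 0.4624 -0.0325  0.014 ]]
[[ 0.5432 -0.0405  0.015 ]
 [ 0.5827 -0.046   0.015 ]
 [ 0.5619  0.1125  0.015 ]
 [ 0.601   0.108   0.015 ]
 [ 0.5722  0.1896  0.015 ]
 [ 0.6111  0.1853  0.015 ]]
[ 0.5629 -0.0432  0.015 ] [0.5815 0.1103 0.015 ] [0.5916 0.1874 0.015 ] [np.float64(6.889506071880764), np.float64(7.099617343445598)]
[[ 0.581  -0.0429  0.015 ]
 [ 0.5438 -0.0395  0.015 ]
 [ 0.5806  0.2484  0.015 ]
 [ 0.6209  0.2463  0.015 ]] [ 0.5624 -0.0412  0.015 ] [0.6007 0.2473 0.015 ]
dish [[0.4464 0.3338 0.024 ]]
tins [[ 0.4606 -0.0314  0.014 ]
 [ 0.4256  0.0418  0.014 ]
 [ 0.4552  0.1123  0.014 ]
 [ 0.4586  0.1872  0.014 ]]
```

```bash
cat >> h.py <<'E'
U=np.array([0.1219,0.9925]); C=np.array([0.5806,0.1007])
def slot(s): return C+s*U
def hold(): return ctrl.state()["opening"]*85
def tin(p,s,tag):
    p=np.array(p); 
    ctrl.grip(1.0,60)
    ctrl.move_pose([*p,0.085],[180,0,90])
    r=ctrl.move_straight([*p,0.018],velocity=.08,f_stop=8)
    ctrl.grip(0.0,60); a=hold(); z0=ctrl.state()["tool_pos"]
    ctrl.move_straight([*p,0.075],velocity=.1); b=hold()
    t=slot(s)
    ctrl.move_straight([*t,0.075],[180,0,83],velocity=.15); d=hold()
    print("pick",r,z0,"hold",a,b,d)
    if d<40: print("LOST"); snap("scene",tag+"_lost"); snap("wrist",tag+"_lostw"); return False
    ctrl.move_straight([*t,0.042],velocity=.08)
    r=ctrl.move_straight([*t,0.030],velocity=.03,f_stop=5)
    st=ctrl.state(); print("place",r,st["tool_pos"],"hold",hold())
    ctrl.grip(0.85,60)
    ctrl.move_straight([*t,0.09],velocity=.1); ctrl.grip(1.0,60)
    ctrl.move_pose([0.48,0.0,0.30],[180,0,83])
    im,c=snap("scene"); cv2.imwrite(f"pics/{tag}_s.png",cv2.resize(im[150:330,280:540],None,fx=3,fy=3,interpolation=cv2.INTER_CUBIC))
    im,c=snap("wrist",tag+"_w"); np.save(tag+".npy",c,allow_pickle=True)
    cv2.imwrite(f"pics/{tag}_c.png",cv2.resize(im[0:260,100:520],None,fx=1.9,fy=1.9,interpolation=cv2.INTER_CUBIC))
    print("t",ctrl.state()["t"]); return True
E
python3 - <<'E'
from h import *
np.set_printoptions(precision=4,suppress=True)
tin([0.4622,-0.0325],-0.093,"g1")
E
```

```text
pick False [ 0.4624 -0.0325  0.0188] hold 51.474029461138585 51.28169333921568 51.31029612437501
place True [0.5697 0.0084 0.0339] hold 51.31939583047167
t 24.9583
```

```bash
ls pics
```

```text
a_scene.png
a_side.png
a_wrist.png
b_crop.png
b_w.png
c_crop.png
c_w.png
d_w.png
e_s.png
e_w.png
f_crop.png
f_s.png
f_scrop.png
f_w.png
g1_c.png
g1_s.png
g1_w.png
```

View pics/g1_s.png

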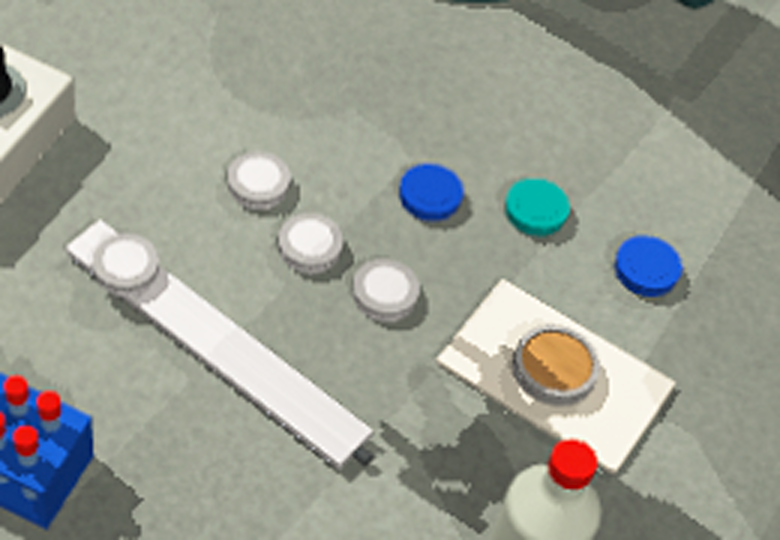

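View pics/g1_c.png

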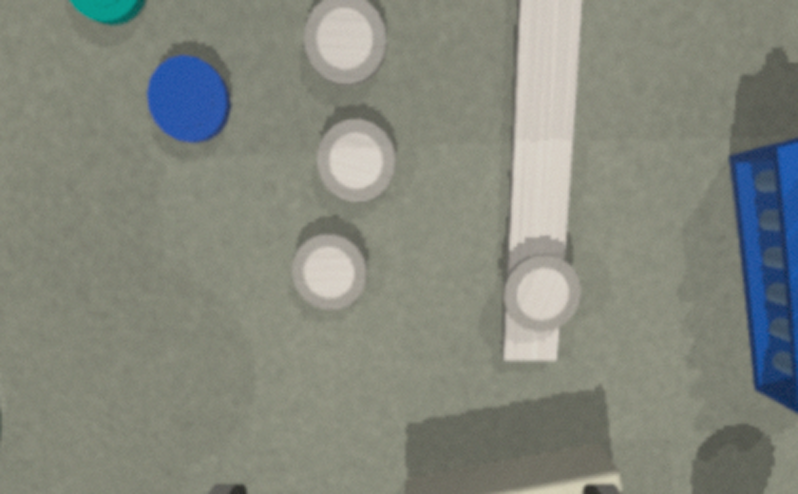

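Tin A is on the bar at (542,292) in the crop, and the other tins haven't moved. I'll check its centring numerically and then do the next one.

```bash
python3 - <<'E'
from h import *
np.set_printoptions(precision=4,suppress=True)
c=np.load("g1.npy",allow_pickle=True).item()
q=lambda L:[(x/1.9+100,y/1.9) for x,y in L]
def su(p): d=np.array(p)[:2]-C; return d@U, d@[U[1],-U[0]]
t=p2w(c,q([(542.5,292)]),.029)[0]; print("tin1 s,lat",t,su(t))
for p in p2w(c,q([(504,360),(557,360),(513,140),(572,140)]),.015): print(p,su(p))
print("tins",p2w(c,q([(345,39),(356,160),(329,272)]),.014))
tin([0.4246,0.0397],-0.031,"g2")
E
```

```text
tin1 s,lat [0.5717 0.0094 0.029 ] (np.float64(-0.09168168181063437), np.float64(0.0022810431249806495))
[ 0.5432 -0.0401  0.015 ] (np.float64(-0.14428361937835524), np.float64(-0.019988840921238198))
[ 0.5825 -0.0448  0.015 ] (np.float64(-0.14421247932665443), np.float64(0.01960364363547017))
[0.5611 0.1115 0.015 ] (np.float64(0.008298902378309303), np.float64(-0.020649016817227445))
[0.6006 0.107  0.015 ] (np.float64(0.00869477147746248), np.float64(0.01910310831725994))
tins [[0.4585 0.1861 0.014 ]
 [0.4547 0.1116 0.014 ]
 [0.4244 0.0395 0.014 ]]
pick False [0.4248 0.0397 0.0188] hold 51.49692662032724 51.447564576609196 52.12344417091374
place True [0.5773 0.0699 0.0339] hold 51.317966002200315
t 32.725
```

View pics/g2_c.png

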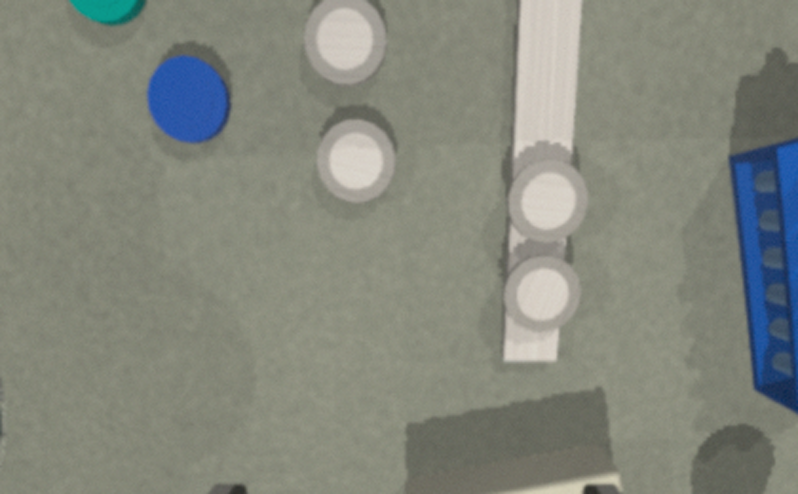

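```bash
python3 - <<'E'
from h import *
np.set_printoptions(precision=4,suppress=True)
c=np.load("g2.npy",allow_pickle=True).item()
q=lambda L:[(x/1.9+100,y/1.9) for x,y in L]
def su(p): d=np.array(p)[:2]-C; return d@U, d@[U[1],-U[0]]
for p in p2w(c,q([(542.5,292.5),(548,201)]),.029): print(p,su(p))
# overlay predicted outlines in close crop, wrist & scene
a=np.linspace(0,2*np.pi,60)
def draw(im,c,s,lat,f):
    p=slot(s)+lat*np.array([U[1],-U[0]])
    P=np.c_[p[0]+.027*np.cos(a),p[1]+.027*np.sin(a),np.full(60,.029)]
    cv2.polylines(im,[np.int32(w2p(c,P)*f)],True,(0,0,255),1)
im=cv2.imread("pics/g2_w.png"); im=cv2.resize(im,None,fx=4,fy=4,interpolation=cv2.INTER_CUBIC)
for s in(-.093,-.031): draw(im,c,s,0,4)
b=[C+i*.145*U+j*.02*np.array([U[1],-U[0]]) for i,j in((-1,-1),(-1,1),(1,1),(1,-1))]
cv2.polylines(im,[np.int32(w2p(c,np.c_[b,np.full(4,.015)])*4)],True,(255,0,0),1)
cv2.imwrite("pics/g2_ov.png",im[300:850,1350:1750])
im,c=snap("scene"); im=cv2.resize(im,None,fx=5,fy=5,interpolation=cv2.INTER_CUBIC)
for s in(-.093,-.031): draw(im,c,s,0,5)
cv2.polylines(im,[np.int32(w2p(c,np.c_[b,np.full(4,.015)])*5)],True,(255,0,0),1)
cv2.imwrite("pics/g2_ovs.png",im[1080:1560,1480:2080])
E
```

```text
[0.5718 0.0093 0.029 ] (np.float64(-0.09178601718511036), np.float64(0.0023818463489010152))
[0.5791 0.0699 0.029 ] (np.float64(-0.030802205542486277), np.float64(0.0022420898249998307))
```

View pics/g2_ov.png

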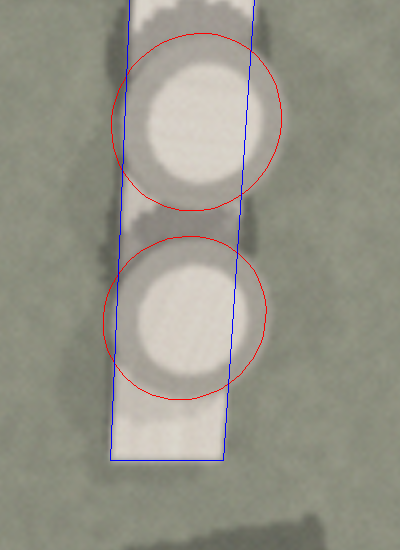

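View pics/g2_ovs.png

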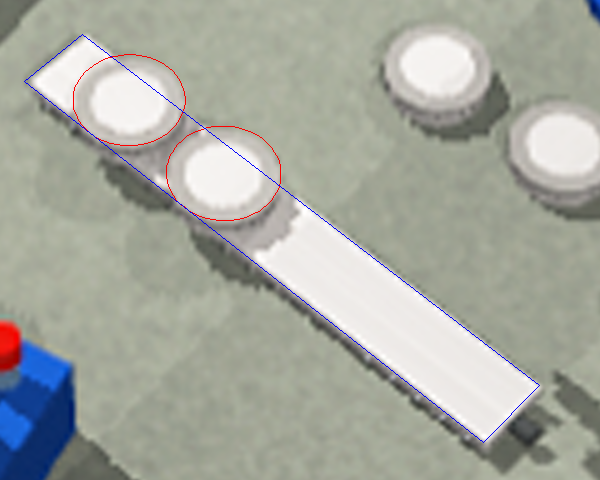

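```bash
python3 - <<'E'
from h import *
np.set_printoptions(precision=4,suppress=True)
p=slot(-0.031)-0.05*U
ctrl.move_pose([p[0],p[1],0.24],[180,0,83])
im,c=snap("wrist","v_w"); np.save("v.npy",c,allow_pickle=True)
R=cv2.Rodrigues(c["rvec"])[0];print(-R.T@c["tvec"])
k=w2p(c,[*slot(-.04),.02])[0]; print(k)
x,y=int(k[0]),int(k[1]); x0,y0=x-75,max(0,y-70)
im=cv2.resize(im,None,fx=4,fy=4,interpolation=cv2.INTER_CUBIC)
cv2.imwrite("pics/v_c.png",im[4*y0:4*y0+560,4*x0:4*x0+600]); print(x0,y0)
E
```

```text
[0.5811 0.0968 0.3637]
[317.4606 142.0845]
242 72
```

View pics/v_c.png

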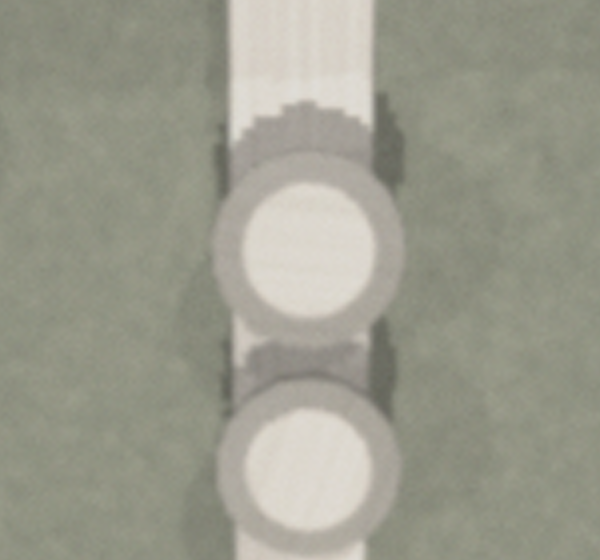

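A straight-down view shows both tins about 2.3 mm off-centre toward +x: tin centre at px 308 against bar centre at 301. I'll re-place both with that correction and use it for the rest.

```bash
sed -i 's/^U=.*/U=np.array([0.1219,0.9925]); C=np.array([0.5806,0.1007])-0.0023*np.array([0.9925,-0.1219])/' h.py
python3 - <<'E'
from h import *
np.set_printoptions(precision=4,suppress=True)
V=np.array([0.9925,-0.1219])
for s in (-.031,-.093):
    o=slot(s)+.0023*V; t=slot(s)
    ctrl.move_pose([*o,0.09],[180,0,83])
    ctrl.move_straight([*o,0.0335],velocity=.08,f_stop=8)
    ctrl.grip(0,60); print(hold())
    ctrl.move_straight([*o,0.041],velocity=.05)
    ctrl.move_straight([*t,0.041],velocity=.03)
    r=ctrl.move_straight([*t,0.030],velocity=.03,f_stop=5)
    print(r,ctrl.state()["tool_pos"],hold())
    ctrl.grip(.85,60); ctrl.move_straight([*t,0.09],velocity=.1); ctrl.grip(1.0,60)
p=slot(-0.031)-0.05*U
ctrl.move_pose([p[0],p[1],0.24],[180,0,83])
im,c=snap("wrist","v2_w"); print(ctrl.state()["t"])
im=cv2.resize(im,None,fx=4,fy=4,interpolation=cv2.INTER_CUBIC)
cv2.imwrite("pics/v2_c.png",im[4*72:4*72+560,4*242:4*242+600])
im,c=snap("scene"); cv2.imwrite(f"pics/v2_s.png",cv2.resize(im[150:330,280:540],None,fx=3,fy=3,interpolation=cv2.INTER_CUBIC))
E
```

```text
51.51404953204371
True [0.5749 0.0702 0.0345] 51.820707214684205
51.47697580603438
True [0.5673 0.0086 0.0345] 51.366908889603344
42.0583
```

View pics/v2_c.png

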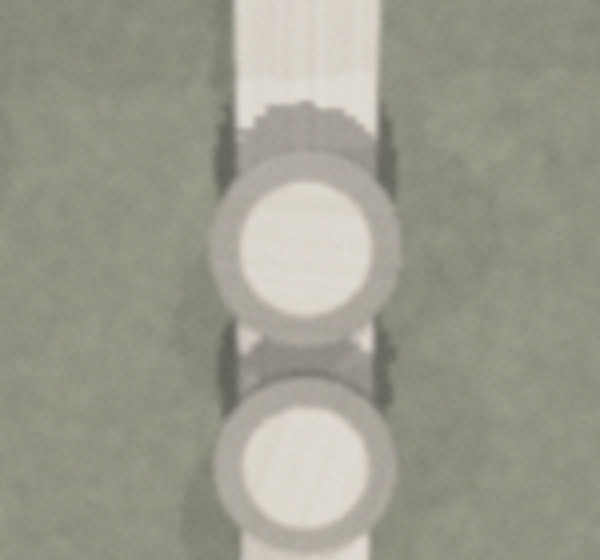

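View pics/v2_s.png

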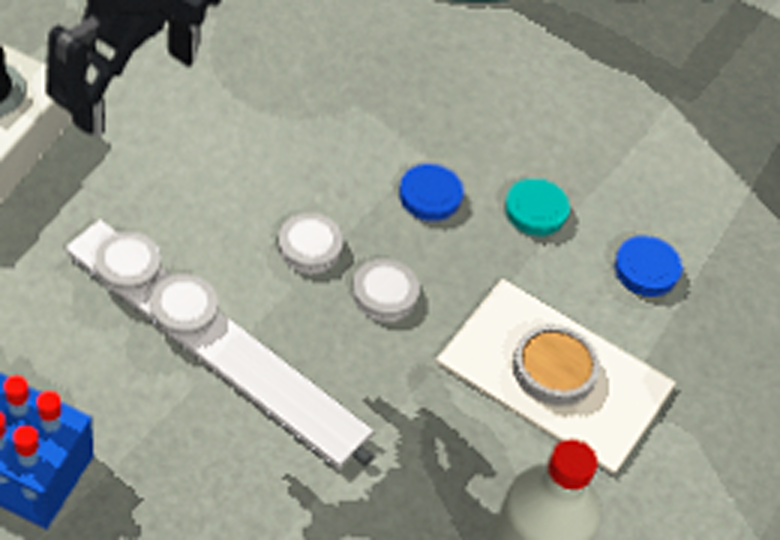

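The tins are now centred (305 against 306) and the remaining tins haven't moved. On to tin C.

```bash
python3 - <<'E'
from h import *
np.set_printoptions(precision=4,suppress=True)
tin([0.4547,0.1114],0.031,"g3")
E
```

```text
pick False [0.4549 0.1114 0.0188] hold 51.29463585208379 51.56641346223879 51.209808828341025
place True [0.5826 0.1318 0.0339] hold 51.04256282760905
t 49.7333
```

View pics/g3_s.png

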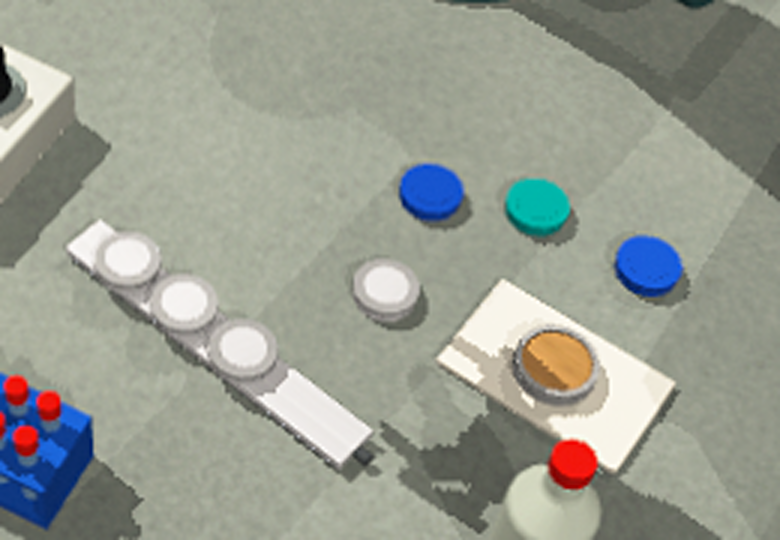

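Three tins are in place, and the last one is unmoved at (386,287).

```bash
python3 - <<'E'
from h import *
np.set_printoptions(precision=4,suppress=True)
tin([0.4586,0.1862],0.093,"g4")
p=slot(0.06)-0.06*U
ctrl.move_pose([p[0],p[1],0.27],[180,0,83])
im,c=snap("wrist","g4_v")
cv2.imwrite("pics/g4_vc.png",cv2.resize(im[0:270,210:430],None,fx=2.1,fy=2.1,interpolation=cv2.INTER_CUBIC))
E
```

```text
pick False [0.4588 0.1863 0.0188] hold 51.46834539446888 51.504798816355745 51.145884138277886
place True [0.5901 0.1934 0.0339] hold 51.53258153302374
t 57.7417
```

View pics/g4_s.png

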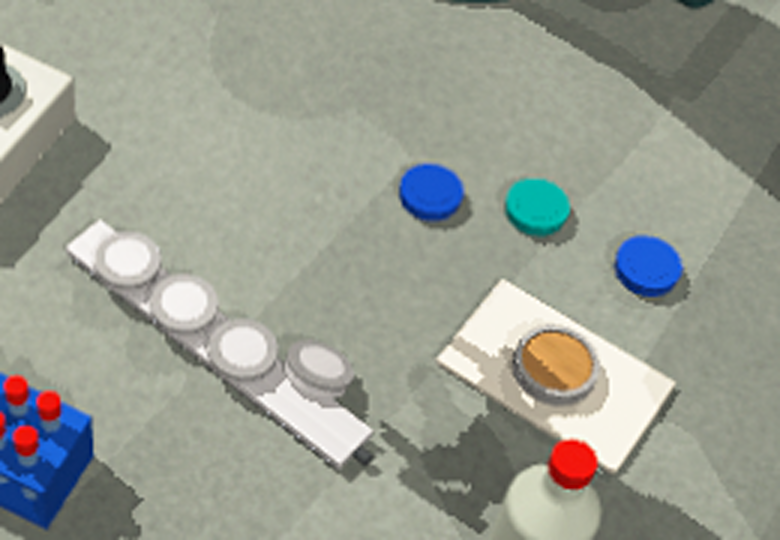

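View pics/g4_vc.png

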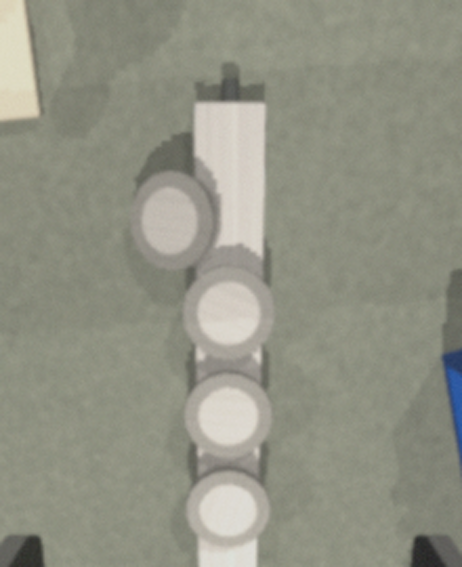

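The last tin was knocked aside right after I placed it. It now leans tilted against the bar's −x side, at (172,220) in the crop. I'll push it off the bar so it lies flat on the bench, then pick it up again.

```bash
python3 - <<'E'
from h import *
np.set_printoptions(precision=4,suppress=True)
V=np.array([U[1],-U[0]])
def su(p): d=np.array(p)[:2]-C; return np.array([d@U, d@V])
c=cams.calibration("wrist")
q=lambda L:[(x/2.1+210,y/2.1) for x,y in L]
for n,z,L in(("D",.022,[(172,220)]),("Dright",.027,[(216,218)]),("Dtop,bot",.022,[(172,171),(172,269)]),("Dleft",.014,[(132,218)]),("C,B,A",.029,[(229,313),(228,416),(228,509)]),("barend",.015,[(195,102),(266,102)])):
    for p in p2w(c,q(L),z): print(n,p,su(p))
im,c=snap("side"); cv2.imwrite("pics/h_side.png",cv2.resize(im[150:260,240:380],None,fx=5,fy=5,interpolation=cv2.INTER_CUBIC))
E
```

```text
D [0.5583 0.1858 0.022 ] [ 0.0818 -0.0302]
Dright [0.5833 0.1838 0.027 ] [ 0.0828 -0.0052]
Dtop,bot [0.5621 0.2118 0.022 ] [ 0.108  -0.0296]
Dtop,bot [0.5544 0.1589 0.022 ] [ 0.0546 -0.0308]
Dleft [0.5348 0.19   0.014 ] [ 0.0831 -0.054 ]
C,B,A [0.5842 0.1306 0.029 ] [0.0301 0.0022]
C,B,A [0.5761 0.0689 0.029 ] [-0.0321  0.0017]
C,B,A [0.5687 0.0076 0.029 ] [-0.0939  0.0018]
barend [0.5793 0.2466 0.015 ] [ 0.1447 -0.0168]
barend [0.6182 0.2419 0.015 ] [0.1447 0.0224]
```

View pics/h_side.png

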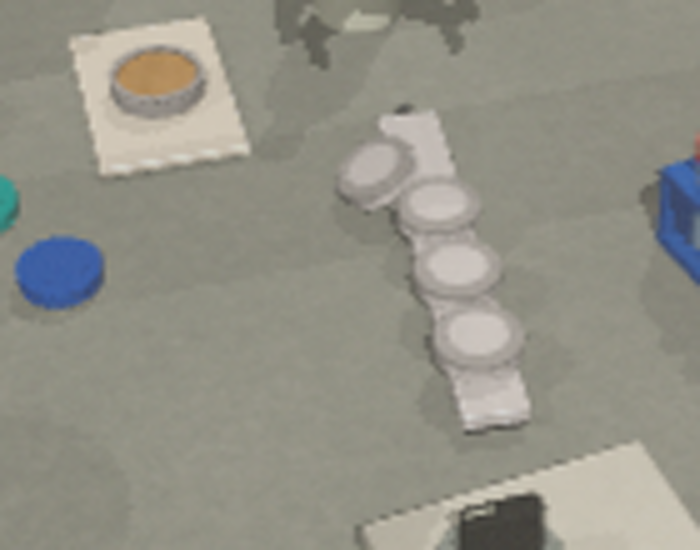

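```bash
python3 - <<'E'
from h import *
np.set_printoptions(precision=4,suppress=True)
V=np.array([U[1],-U[0]])
P=lambda s,l,z:[*(slot(s)+l*V),z]
ctrl.grip(0.0,60)
ctrl.move_pose(P(.084,.04,.08),[180,0,83])
print(ctrl.move_straight(P(.084,.04,.037),velocity=.08,f_stop=8))
print(ctrl.move_straight(P(.084,-.020,.037),velocity=.04,f_stop=12), ctrl.state()["tool_pos"],ctrl.state()["force"])
ctrl.move_straight(P(.084,0,.037),velocity=.08)
ctrl.move_straight(P(.084,0,.12),velocity=.15)
ctrl.grip(1.0,60)
p=slot(0.06)-0.06*U
ctrl.move_pose([p[0]-.03,p[1],0.27],[180,0,83])
im,c=snap("wrist","i_v"); np.save("i.npy",c,allow_pickle=True)
cv2.imwrite("pics/i_vc.png",cv2.resize(im[0:270,210:430],None,fx=2.1,fy=2.1,interpolation=cv2.INTER_CUBIC))
print(ctrl.state()["t"])
E
```

```text
False
False [0.5689 0.1868 0.037 ] [ 0.3674 -0.1451 -0.2204]
65.1083
```

View pics/i_vc.png

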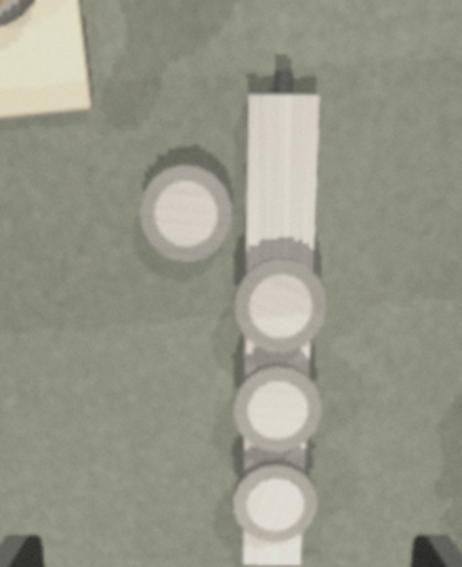

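The tin is flat on the bench at (186,213). It is too close to the bar for the jaws to straddle across it, so I'll grip along the bar direction and rotate in the air.

```bash
python3 - <<'E'
from h import *
np.set_printoptions(precision=4,suppress=True)
V=np.array([U[1],-U[0]])
def su(p): d=np.array(p)[:2]-C; return np.array([d@U, d@V])
c=np.load("i.npy",allow_pickle=True).item()
w=p2w(c,[(186.5/2.1+210,213/2.1)],.014)[0]; print(w,su(w))
p=w[:2]-.002*V
ctrl.grip(1.0,60)
ctrl.move_pose([*p,0.12],[180,0,-7])
r=ctrl.move_straight([*p,0.018],velocity=.08,f_stop=8)
ctrl.grip(0.0,60); a=hold(); print(r,ctrl.state()["tool_pos"],a)
ctrl.move_straight([*p,0.075],velocity=.1); print(hold())
ctrl.move_straight([*slot(.12),0.09],[180,0,83],velocity=.12); print(hold())
t=slot(.093)
ctrl.move_straight([*t,0.075],velocity=.12); print(hold())
ctrl.move_straight([*t,0.042],velocity=.08)
r=ctrl.move_straight([*t,0.030],velocity=.03,f_stop=5)
print("place",r,ctrl.state()["tool_pos"],"hold",hold())
ctrl.grip(0.85,60)
ctrl.move_straight([*t,0.09],velocity=.1); ctrl.grip(1.0,60)
p=slot(0.0)-0.06*U
ctrl.move_pose([p[0],p[1],0.30],[180,0,83])
im,c=snap("wrist","j_v"); np.save("j.npy",c,allow_pickle=True)
cv2.imwrite("pics/j_vc.png",cv2.resize(im[0:270,210:430],None,fx=2.1,fy=2.1,interpolation=cv2.INTER_CUBIC))
im,c=snap("scene"); cv2.imwrite(f"pics/j_s.png",cv2.resize(im[110:330,180:540],None,fx=2.2,fy=2.2,interpolation=cv2.INTER_CUBIC))
print(ctrl.state()["t"])
E
```

```text
[0.5367 0.189  0.014 ] [ 0.0823 -0.0521]
False [0.5348 0.1893 0.0188] 51.69912384051927
51.1354359992332Traceback (most recent call last):
  File "<stdin>", line 13, in <module>
workcell.IKError: the arm cannot follow that straight line within its joint ranges
```

```bash
python3 - <<'E'
from h import *
np.set_printoptions(precision=2,suppress=True)
print(ctrl.state()["joint_positions"],hold())
for y in (83,-97,-7,173): print(y,ctrl.ik([*slot(.093),.075],[180,0,y]))
E
```

```text
[  11.26   25.38  -15.69   48.97    0.   -161.74] 51.1354359992332
83 [ 10.63  29.9   -7.25  52.85   0.   107.63]
-97 [ 10.63  29.9   -7.25  52.85   0.   -72.37]
-7 [  10.63   29.9    -7.25   52.85    0.   -162.37]
173 [10.63 29.9  -7.25 52.85  0.   17.63]
```

```bash
python3 - <<'E'
from h import *
np.set_printoptions(precision=4,suppress=True)
p=ctrl.state()["tool_pos"]; t=slot(.093)
ctrl.move_straight([p[0],p[1],0.11],velocity=.1)
ctrl.move_pose([*t,0.11],[180,0,83]); print(hold(),ctrl.state()["joint_positions"])
ctrl.move_straight([*t,0.042],velocity=.08)
r=ctrl.move_straight([*t,0.030],velocity=.03,f_stop=5)
print("place",r,ctrl.state()["tool_pos"],"hold",hold())
ctrl.grip(0.85,60)
ctrl.move_straight([*t,0.09],velocity=.1); ctrl.grip(1.0,60)
p=slot(0.0)-0.06*U
ctrl.move_pose([p[0],p[1],0.30],[180,0,83])
im,c=snap("wrist","j_v"); np.save("j.npy",c,allow_pickle=True)
cv2.imwrite("pics/j_vc.png",cv2.resize(im[0:270,210:430],None,fx=2.1,fy=2.1,interpolation=cv2.INTER_CUBIC))
im,c=snap("scene"); cv2.imwrite(f"pics/j_s.png",cv2.resize(im[110:330,180:540],None,fx=2.2,fy=2.2,interpolation=cv2.INTER_CUBIC))
print(ctrl.state()["t"])
E
```

```text
51.01459737621742 [ 10.6301  28.3375  -4.1174  57.543    0.0002 107.6119]
place True [0.59   0.1934 0.0338] hold 51.21043653304729
79.8833
```

View pics/j_vc.png

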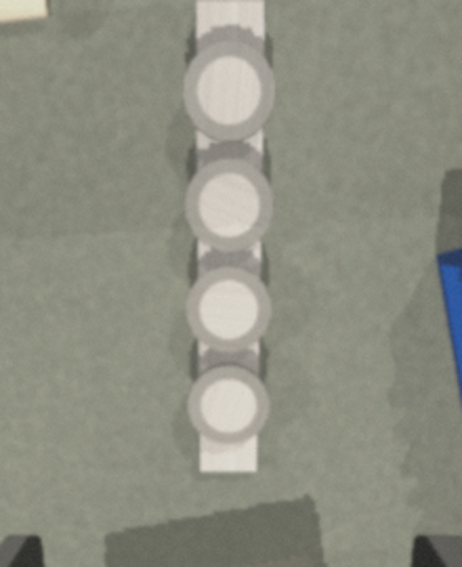

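View pics/j_s.png

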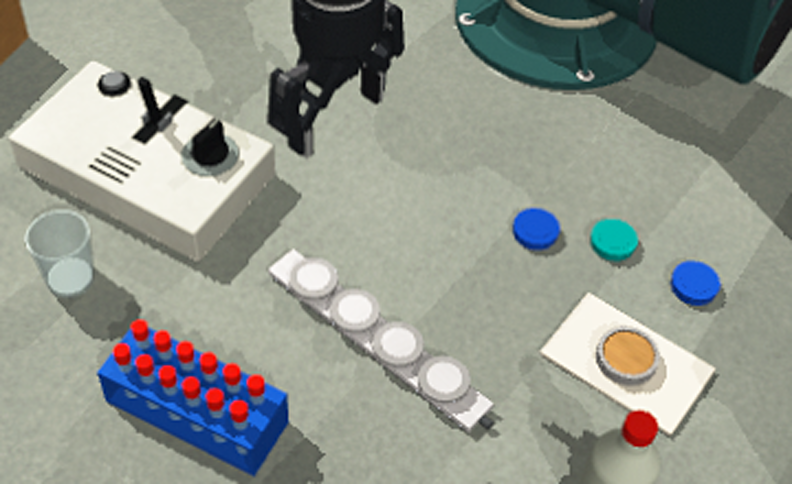

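All four tins are centred on the bar and the dish is on the tile. Next I'll look at the safety unit.

```bash
python3 - <<'E'
from h import *
ctrl.move_pose([0.53,-0.36,0.36],[180,0,90])
im,c=snap("wrist","k_w"); np.save("k.npy",c,allow_pickle=True)
cv2.imwrite("pics/k_c.png",cv2.resize(im[20:300,150:500],None,fx=2.1,fy=2.1,interpolation=cv2.INTER_CUBIC))
im,c=snap("scene"); cv2.imwrite(f"pics/k_s.png",cv2.resize(im[110:250,170:330],None,fx=4,fy=4,interpolation=cv2.INTER_CUBIC))
im,c=snap("side"); cv2.imwrite(f"pics/k_d.png",cv2.resize(im[220:370,290:450],None,fx=4,fy=4,interpolation=cv2.INTER_CUBIC))
print(ctrl.state()["t"])
E
```

```text
81.5417
```

View pics/k_c.png

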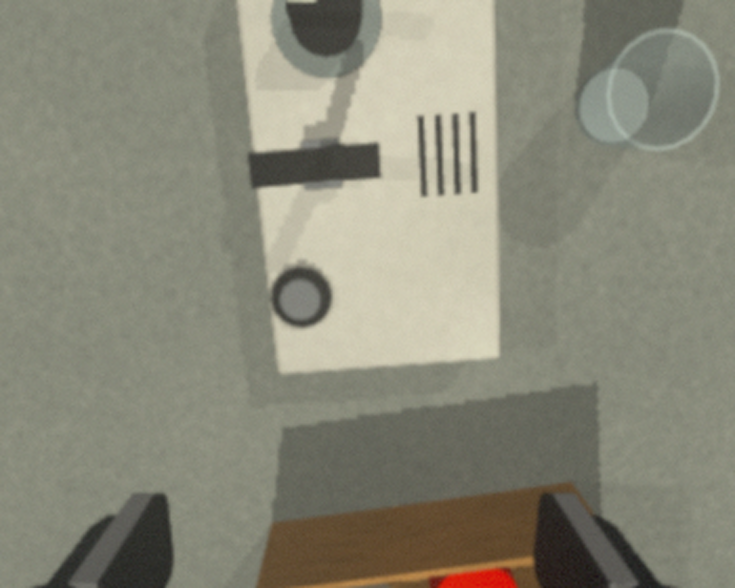

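View pics/k_s.png

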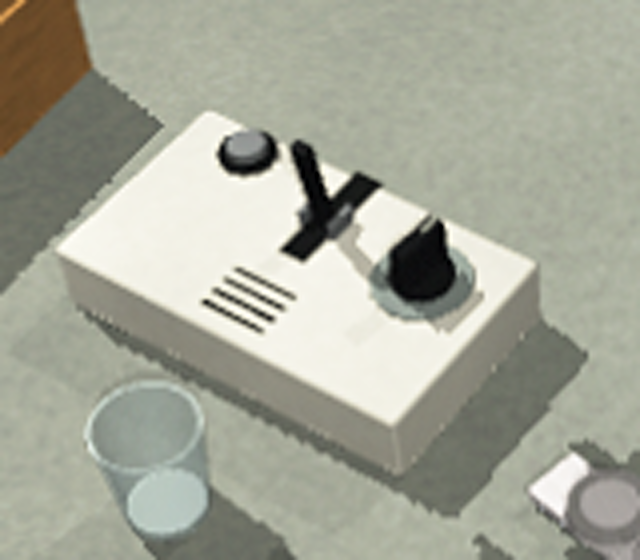

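View pics/k_d.png

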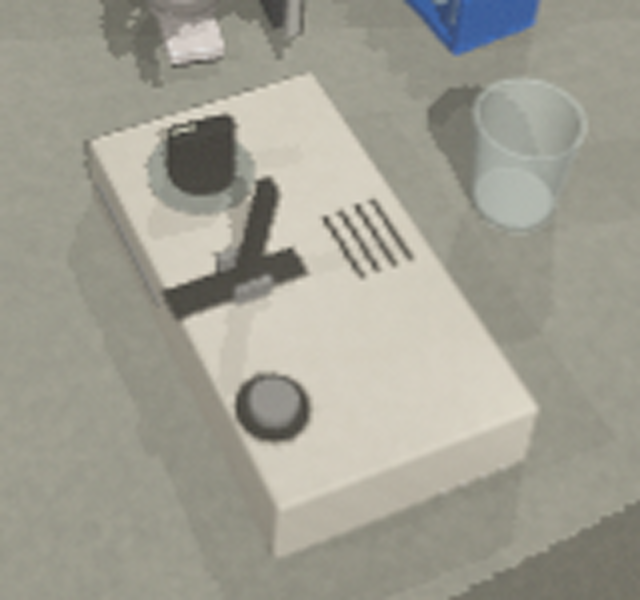

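```bash
python3 - <<'E'
from h import *
np.set_printoptions(precision=4,suppress=True)
c=np.load("k.npy",allow_pickle=True).item()
q=lambda L:[(x/2.1+150,y/2.1+20) for x,y in L]
print("fr,br",p2w(c,q([(281,374),(498,357),(238,0),(493,0)]),.055))
print("button",p2w(c,q([(302,298)]),.067), "base ring",p2w(c,q([(302,297)]),.055))
print("strip",p2w(c,q([(252,170),(379,160)]),.055))
ctrl.move_pose([0.53,-0.25,0.36],[180,0,90])
im,c=snap("wrist","l_w"); np.save("l.npy",c,allow_pickle=True)
cv2.imwrite("pics/l_c.png",cv2.resize(im[20:300,150:500],None,fx=2.1,fy=2.1,interpolation=cv2.INTER_CUBIC))
E
```

```text
fr,br [[ 0.4807 -0.4105  0.055 ]
 [ 0.635  -0.3977  0.055 ]
 [ 0.4611 -0.171   0.055 ]
 [ 0.6176 -0.1706  0.055 ]]
button [[ 0.4978 -0.3538  0.067 ]] base ring [[ 0.4969 -0.3552  0.055 ]]
strip [[ 0.4659 -0.2716  0.055 ]
 [ 0.5487 -0.2654  0.055 ]]
```

View pics/l_c.png

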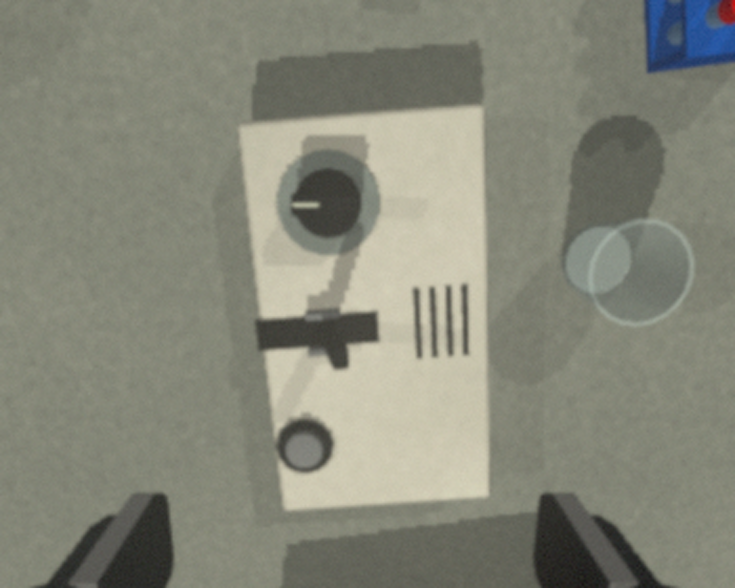

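```bash
python3 - <<'E'
from h import *
np.set_printoptions(precision=4,suppress=True)
c=np.load("l.npy",allow_pickle=True).item()
q=lambda L:[(x/2.1+150,y/2.1+20) for x,y in L]
W=p2w(c,q([(240,125),(481,107),(489,496),(284,510)]),.055)
FL,BL,BR,FR=W[:,:2]; print(W, np.linalg.norm(FL-FR),np.linalg.norm(BL-BR),np.linalg.norm(FL-BL),np.linalg.norm(FR-BR))
ctr=W[:,:2].mean(0); d=(FL+BL-FR-BR); yaw=np.degrees(np.arctan2(-d[0],d[1])); e=(BL+BR-FL-FR); print("ctr",ctr,"yaw",yaw,np.degrees(np.arctan2(e[1],e[0])))
y=np.radians(yaw); X=np.array([np.cos(y),np.sin(y)]);Y=np.array([-np.sin(y),np.cos(y)])
def loc(p): d=np.array(p)[:2]-ctr; return np.array([d@X,d@Y])
for n,z,L in (("button",.067,[(305,450)]),("knobdisk",.055,[(328,202)]),("pointer .098",.098,[(292,205),(319,205)]),("knob dark(.098)",.098,[(327,203)]),("tip z.134",.134,[(339,357)]),("strip",.055,[(257,334),(378,327)]),("hinge",.057,[(323,331)])):
    for p in p2w(c,q(L),z): print(n,p,loc(p))
c=cams.calibration("scene")
q=lambda L:[(x/4+170,y/4+110) for x,y in L]
W=p2w(c,q([(540,266),(396,427),(58,252),(209,111)]),.055); print("scene corners FL,BL,BR,FR",W,W.mean(0))
for n,z,L in (("button",.067,[(248,147)]),("disk",.055,[(423,277)]),("knobtop",.098,[(433,222)]),("tip",.134,[(300,146)])):
    for p in p2w(c,q(L),z): print(n,p,loc(p))
c=cams.calibration("side")
q=lambda L:[(x/4+290,y/4+220) for x,y in L]
W=p2w(c,q([(88,147),(312,75),(537,409),(275,507)]),.055); print("side corners",W,W.mean(0))
for n,z,L in (("button",.067,[(273,403)]),("disk",.055,[(200,173)]),("knobtop corners",.098,[(168,127),(236,117)]),("tip",.134,[(265,184)])):
    for p in p2w(c,q(L),z): print(n,p,loc(p))
E
```

```text
[[ 0.459  -0.134   0.055 ]
 [ 0.6132 -0.1227  0.055 ]
 [ 0.6361 -0.3978  0.055 ]
 [ 0.4792 -0.4099  0.055 ]] 0.2765762413705243 0.2760040340624392 0.15459610627350942 0.15735827896537144
ctr [ 0.5468 -0.2661] yaw 4.476177307938361 4.297012885897519
button [ 0.4974 -0.3545  0.067 ] [-0.0562 -0.0843]
knobdisk [ 0.5151 -0.1821  0.055 ] [-0.0251  0.0862]
pointer .098 [ 0.4952 -0.1828  0.098 ] [-0.045  0.087]
pointer .098 [ 0.5113 -0.1828  0.098 ] [-0.0289  0.0858]
knob dark(.098) [ 0.5161 -0.1817  0.098 ] [-0.0241  0.0866]
tip z.134 [ 0.5236 -0.2669  0.134 ] [-0.0232  0.001 ]
strip [ 0.4645 -0.2716  0.055 ] [-0.0825  0.001 ]
strip [ 0.5493 -0.2664  0.055 ] [ 0.0024 -0.0005]
hinge [ 0.5109 -0.2689  0.057 ] [-0.036 -0.   ]
scene corners FL,BL,BR,FR [[ 0.4589 -0.1288  0.055 ]
 [ 0.6146 -0.1171  0.055 ]
 [ 0.6364 -0.3916  0.055 ]
 [ 0.4802 -0.405   0.055 ]] [ 0.5475 -0.2606  0.055 ]
button [ 0.4984 -0.3479  0.067 ] [-0.0547 -0.0778]
disk [ 0.511  -0.1834  0.055 ] [-0.0292  0.0852]
knobtop [ 0.4995 -0.1805  0.098 ] [-0.0405  0.089 ]
tip [ 0.5233 -0.2662  0.134 ] [-0.0235  0.0017]
side corners [[ 0.4524 -0.1438  0.055 ]
 [ 0.6111 -0.1294  0.055 ]
 [ 0.6315 -0.402   0.055 ]
 [ 0.4746 -0.4117  0.055 ]] [ 0.5424 -0.2717  0.055 ]
button [ 0.4927 -0.3607  0.067 ] [-0.0613 -0.0901]
disk [ 0.5126 -0.1861  0.055 ] [-0.0279  0.0824]
knobtop corners [ 0.4933 -0.1806  0.098 ] [-0.0467  0.0894]
knobtop corners [ 0.5353 -0.1858  0.098 ] [-0.0053  0.081 ]
tip [ 0.5205 -0.269   0.134 ] [-0.0264 -0.0008]
```

The unit is centred near (0.547,-0.266) with a yaw of about 4.4°. The button is at about (0.497,-0.354), and the knob axis at about (0.514,-0.183). The hinge is about 36 mm in front of the unit's centre. Pressing the test button now.

```bash
cat >> h.py <<'E'
YU=4.4; UC=np.array([0.5455,-0.266])
UX=np.array([np.cos(np.radians(YU)),np.sin(np.radians(YU))]); UY=np.array([-UX[1],UX[0]])
def un(x,y,z): return [*(UC+x*UX+y*UY),z]
E
python3 - <<'E'
from h import *
np.set_printoptions(precision=4,suppress=True)
b=[0.4965,-0.354]
ctrl.grip(0.0,20)
ctrl.move_pose([*b,0.16],[180,0,YU]); print(ctrl.state()["joint_positions"])
ctrl.move_straight([*b,0.092],velocity=.1)
r=ctrl.move_straight([*b,0.0775],velocity=.015,f_stop=11)
s=ctrl.state(); print(r,s["tool_pos"],s["force"],s["t"])
snap("scene","m_s0")
ctrl.move_straight([*b,0.16],velocity=.12)
ctrl.move_pose([0.50,-0.354,0.30],[180,0,90])
im,c=snap("wrist","m_w"); np.save("m.npy",c,allow_pickle=True)
cv2.imwrite("pics/m_c.png",cv2.resize(im[0:300,150:500],None,fx=2,fy=2,interpolation=cv2.INTER_CUBIC))
im,c=snap("side"); cv2.imwrite(f"pics/m_d.png",cv2.resize(im[220:370,290:450],None,fx=4,fy=4,interpolation=cv2.INTER_CUBIC))
E
```

```text
[-43.1221  25.4987  -0.7563  63.699    0.0061 132.378 ]
True [ 0.4966 -0.3541  0.08  ] [-0.7084  0.6735  8.0584] 85.6917
```

View pics/m_c.png

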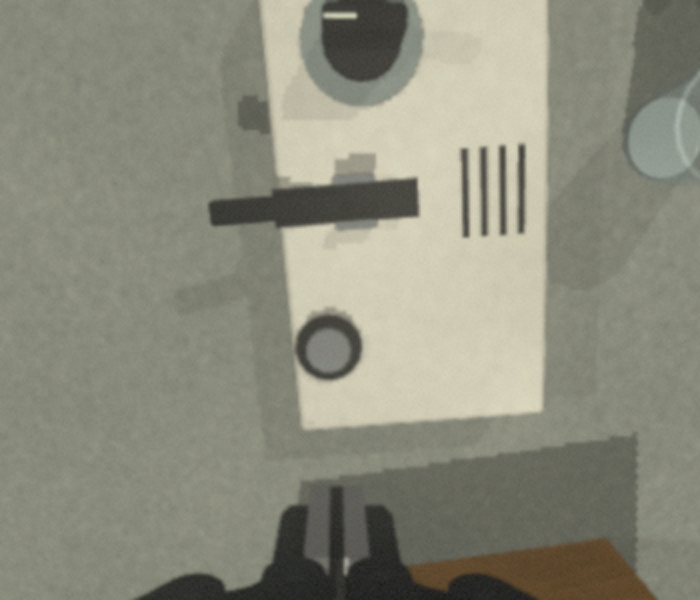

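View pics/m_d.png

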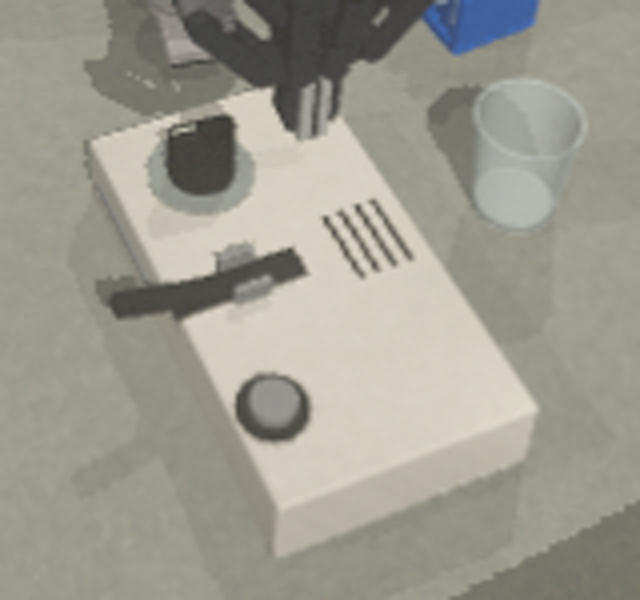

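The lever has dropped: its tip is at (211,213) in the crop, projecting past the unit's front edge.

```bash
python3 - <<'E'
from h import *
np.set_printoptions(precision=4,suppress=True)
c=np.load("m.npy",allow_pickle=True).item()
def loc(p): d=np.array(p)[:2]-UC; return np.array([d@UX,d@UY])
for px,z in(((211,213),.073),((275,208),.062),((210,202),.073),((212,225),.073),((416,198),.055)):
    p=p2w(c,[(px[0]/2+150,px[1]/2)],z)[0]; print(p,loc(p))
c=cams.calibration("side"); p=p2w(c,[(117/4+290,305/4+220)],.073)[0]; print(p,loc(p))
q0=ctrl.state()["joint_positions"]
for y in (YU,YU-180): print(ctrl.ik(un(-.036-.065,0,.10),[180,0,y]))
E
```

```text
[ 0.4307 -0.2741  0.073 ] [-0.1151  0.0007]
[ 0.4658 -0.2715  0.062 ] [-0.0799  0.0007]
[ 0.4305 -0.2682  0.073 ] [-0.1149  0.0066]
[ 0.4309 -0.2807  0.073 ] [-0.1154 -0.0058]
[ 0.5481 -0.2657  0.055 ] [0.0026 0.0001]
[ 0.4305 -0.2778  0.073 ] [-0.1156 -0.0029]
[-40.5541  20.184  -19.9594  49.8566   0.     135.0459]
[-40.5541  20.184  -19.9594  49.8566   0.     -44.9541]
```

```bash
python3 - <<'E'
from h import *
np.set_printoptions(precision=4,suppress=True)
rot=[180,0,YU-180]; hx,r=-.0345,.068
P=lambda th:un(hx-r*np.sin(th),0,.05+r*np.cos(th))
ctrl.grip(0.45,20)
a=P(1.30)
ctrl.move_pose([a[0],a[1],.15],rot)
f=ctrl.move_straight(a,velocity=.08,f_stop=8); print(f)
ctrl.grip(0.0,20); print(hold(),ctrl.state()["force"])
for th in np.linspace(1.30,-0.11,12)[1:]:
    f=ctrl.move_straight(P(th),velocity=.06,f_stop=25)
    s=ctrl.state(); print(round(th,2),f,s["tool_pos"],s["force"],round(hold(),1))
    if f: break
snap("side","n_d0")
E
```

```text
False
13.414844230558977 [-0.3669  3.2057  5.3587]
1.17 False [ 0.4485 -0.2732  0.0766] [-2.9182  3.6807  1.8971] 13.5
1.04 False [ 0.4525 -0.2729  0.0845] [-2.3802  4.1783  0.5653] 13.6
0.92 False [ 0.4576 -0.2725  0.092 ] [-3.9864  4.9753  1.9721] 13.3
0.79 False [ 0.4636 -0.272   0.0988] [-3.0266  4.9979  3.0143] 13.5
0.66 False [ 0.4703 -0.2715  0.1046] [-3.6129  6.3619  4.289 ] 13.2
0.53 False [ 0.4775 -0.271   0.1094] [-3.2753  6.2865  3.2483] 13.3
0.4 False [ 0.4853 -0.2704  0.1133] [-2.4453  5.9514  2.2075] 13.3
0.27 False [ 0.4935 -0.2697  0.1161] [-1.5581  6.5984  1.9489] 13.9
0.15 False [ 0.5019 -0.2691  0.1178] [-3.3268  5.9898  0.0343] 13.2
0.02 False [ 0.5106 -0.2684  0.1186] [-1.8941  5.0074  0.2377] 13.7
-0.11 False [ 0.5193 -0.2677  0.1182] [-2.1855  5.1984  0.2883] 13.2
```

```bash
python3 - <<'E'
import cv2
im=cv2.imread("pics/n_d0.png"); cv2.imwrite("pics/n_d.png",cv2.resize(im[180:370,270:450],None,fx=3,fy=3,interpolation=cv2.INTER_CUBIC))
E
```

```text
(no output)
```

View pics/n_d.png

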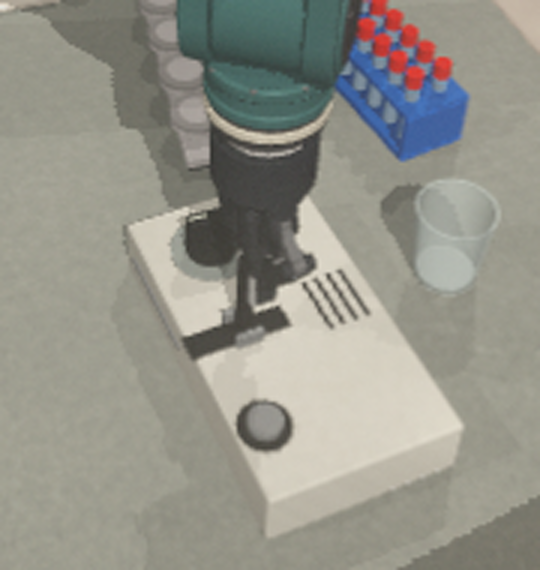

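The lever is up inside the jaws. I'll release it and check that it stays home.

```bash
python3 - <<'E'
from h import *
ctrl.grip(0.5,20); ctrl.dwell(.3)
p=ctrl.state()["tool_pos"]
ctrl.move_straight([p[0],p[1],.20],velocity=.1)
ctrl.move_pose([0.514,-0.275,0.32],[180,0,90])
im,c=snap("wrist","o_w"); np.save("o.npy",c,allow_pickle=True)
cv2.imwrite("pics/o_c.png",cv2.resize(im[20:300,150:500],None,fx=2,fy=2,interpolation=cv2.INTER_CUBIC))
im,c=snap("side"); cv2.imwrite(f"pics/o_d.png",cv2.resize(im[220:370,290:450],None,fx=4,fy=4,interpolation=cv2.INTER_CUBIC))
print(ctrl.state()["t"])
E
```

```text
97.85
```

View pics/o_c.png

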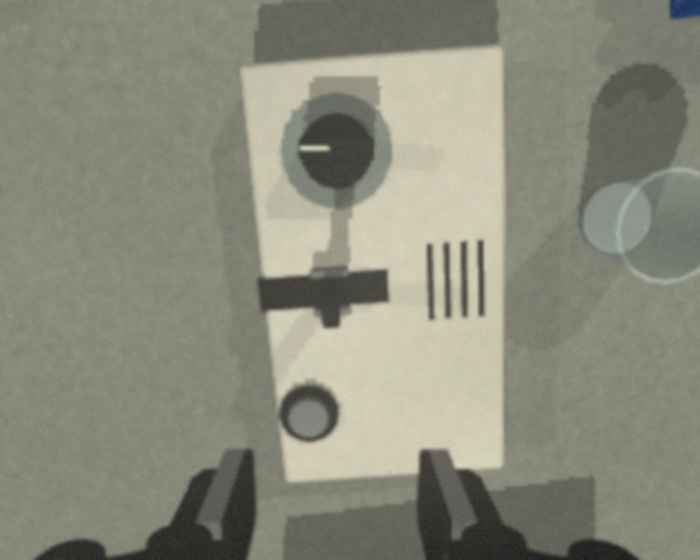

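View pics/o_d.png

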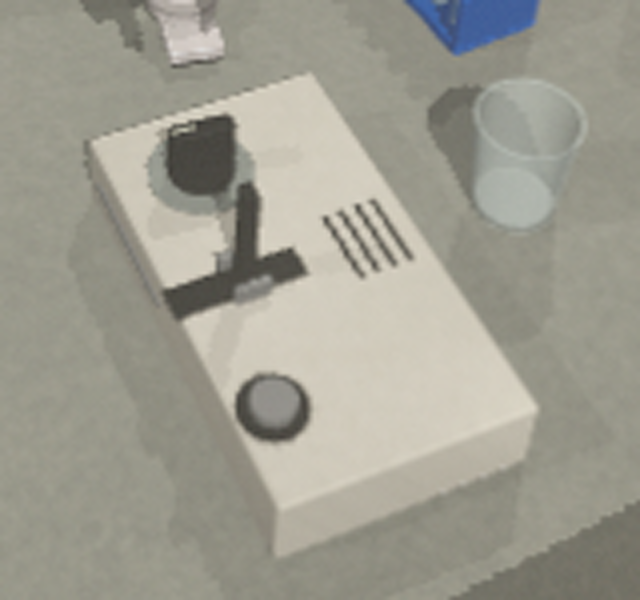

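The lever tip is at (248,187) in the side view, against (265,184) when it was home at the start, so it may not be fully home. I'll measure it again.

```bash
python3 - <<'E'
from h import *
np.set_printoptions(precision=4,suppress=True)
def loc(p): d=np.array(p)[:2]-UC; return np.array([d@UX,d@UY])
c=np.load("o.npy",allow_pickle=True).item()
p=p2w(c,[(331/2+150,318/2+20)],.135)[0]; print("now",loc(p))
c=np.load("l.npy",allow_pickle=True).item()
p=p2w(c,[(339/2.1+150,357/2.1+20)],.134)[0]; print("start",loc(p))
ctrl.dwell(0.5)
im,c=snap("side"); cv2.imwrite(f"pics/o_d2.png",cv2.resize(im[250:310,320:380],None,fx=8,fy=8,interpolation=cv2.INTER_CUBIC))
im,c=snap("wrist","o_w2"); cv2.imwrite("pics/o_c2.png",cv2.resize(im[20:300,150:500],None,fx=2,fy=2,interpolation=cv2.INTER_CUBIC))
E
```

```text
now [-0.0332 -0.0008]
start [-0.0219  0.0008]
```

View pics/o_d2.png

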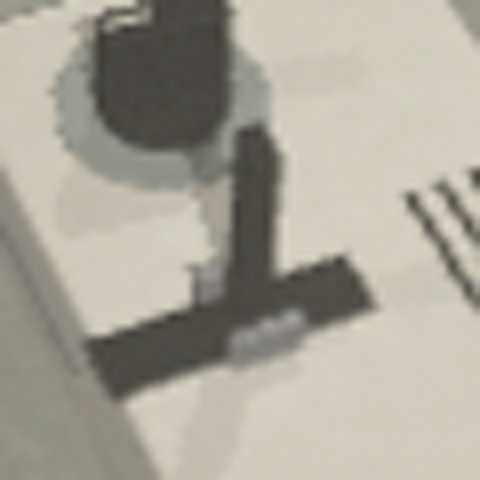

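View pics/o_c2.png

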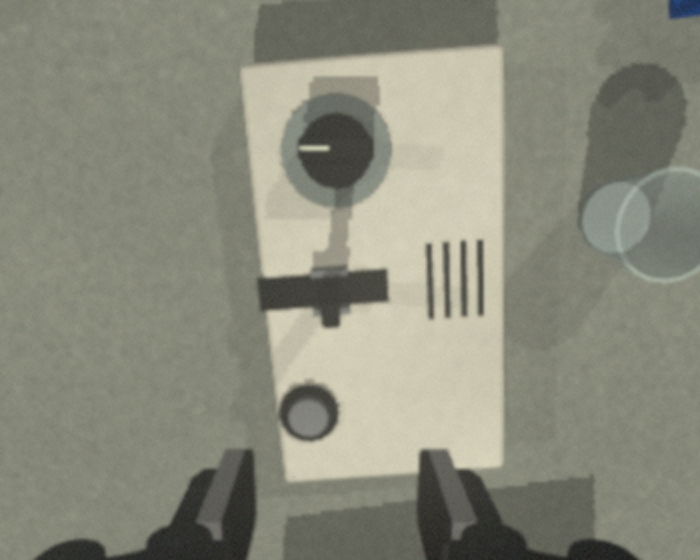

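The lever has come to rest just past upright (about 0.13 rad), so it isn't fully home. I'll push it gently back against its stop.

```bash
python3 - <<'E'
from h import *
np.set_printoptions(precision=4,suppress=True)
rot=[180,0,YU-180]
ctrl.grip(0.0,20)
ctrl.move_pose(un(-.085,0,.20),rot)
ctrl.move_straight(un(-.085,0,.135),velocity=.1)
ctrl.move_straight(un(-.058,0,.135),velocity=.08,f_stop=6)
f=ctrl.move_straight(un(-.030,0,.135),velocity=.02,f_stop=4)
s=ctrl.state(); d=s["tool_pos"][:2]-UC; print(f,d@UX,d@UY,s["force"])
ctrl.dwell(.2)
ctrl.move_straight(un(-.085,0,.135),velocity=.08)
ctrl.move_straight(un(-.085,0,.2),velocity=.15)
ctrl.move_pose([0.514,-0.275,0.32],[180,0,90])
im,c=snap("wrist","p_w"); np.save("p.npy",c,allow_pickle=True)
cv2.imwrite("pics/p_c.png",cv2.resize(im[20:300,150:500],None,fx=2,fy=2,interpolation=cv2.INTER_CUBIC))
im,c=snap("side"); cv2.imwrite(f"pics/p_d.png",cv2.resize(im[220:370,290:450],None,fx=4,fy=4,interpolation=cv2.INTER_CUBIC))
print(ctrl.state()["t"])
E
```

```text
True -0.040762746373991875 0.00011426922016357482 [-2.6066 -1.2279  3.0307]
105.725
```

View pics/p_c.png

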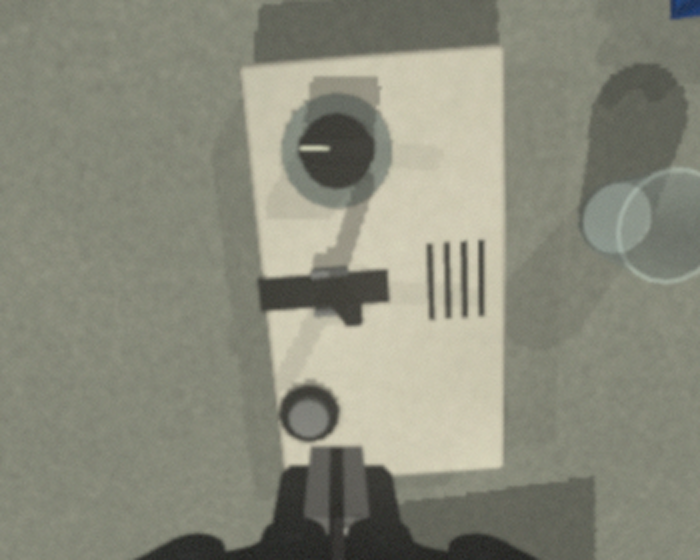

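View pics/p_d.png

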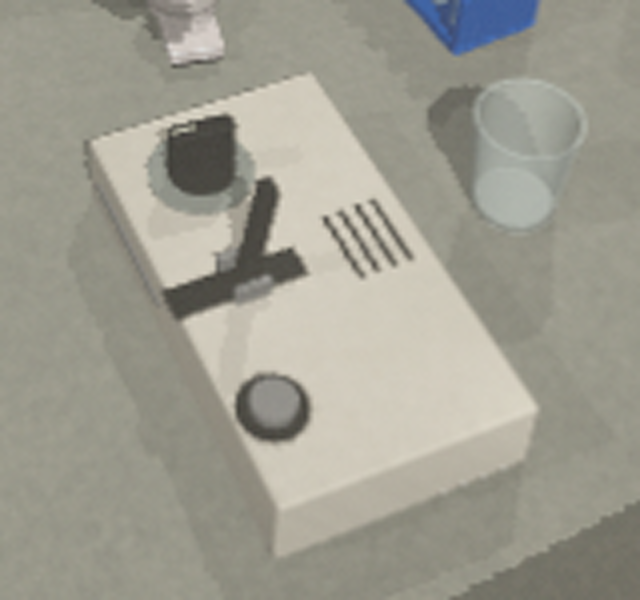

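The lever tip is back at (265,184), identical to its starting home position. Now the knob.

```bash
python3 - <<'E'
from h import *
np.set_printoptions(precision=3,suppress=True)
k=[0.5135,-0.1822]
ctrl.grip(0.55,40)
ctrl.move_pose([*k,.18],[180,0,178]); print(ctrl.state()["joint_positions"])
f=ctrl.move_straight([*k,.091],velocity=.08,f_stop=8); print(f,ctrl.state()["tool_pos"])
if not f:
    ctrl.grip(0.0,40); print(hold(),ctrl.state()["force"])
    for y in np.arange(168,115,-10.4):
        f=ctrl.move_straight([*k,.091],[180,0,y],velocity=.02,f_stop=40)
        s=ctrl.state(); print(round(y,1),f,s["tcp_rot"],s["force"],s["moment"],round(hold(),1),s["t"])
    
    ctrl.grip(.55,40); ctrl.dwell(.2)
    ctrl.move_straight([*k,.20],velocity=.12)
    ctrl.move_pose([0.514,-0.275,0.32],[180,0,90])
    im,c=snap("wrist","q_w")
    cv2.imwrite("pics/q_c.png",cv2.resize(im[20:300,150:500],None,fx=2,fy=2,interpolation=cv2.INTER_CUBIC))
im,c=snap("side"); cv2.imwrite(f"pics/q_d.png",cv2.resize(im[220:370,290:450],None,fx=4,fy=4,interpolation=cv2.INTER_CUBIC))
im,c=snap("scene","q_s")
print(ctrl.state()["t"])
E
```

```text
[-28.118  18.752  -8.476  62.735  -0.002 -26.028]
False [ 0.514 -0.182  0.091]
13.082447917163655 [-2.053 -3.286  5.881]
168.0 False [-179.956    0.035  167.953] [-1.56  -3.239  5.679] [-0.521  0.422 -0.06 ] 13.1 109.4667
157.6 False [-179.961    0.043  157.563] [-1.762 -2.712  5.403] [-0.491  0.389  0.171] 13.1 109.8
147.2 False [-179.969    0.05   147.233] [-2.934 -4.225  7.814] [-0.507  0.558  0.035] 13.5 110.1333
136.8 False [-179.979    0.055  136.826] [-1.995 -2.387  7.014] [-0.509  0.53  -0.184] 13.1 110.4667
126.4 False [-179.99     0.056  126.427] [-1.395 -2.962  6.108] [-0.549  0.447 -0.116] 13.5 110.8
116.0 False [179.997   0.055 116.031] [-1.48  -3.705  6.086] [-0.584  0.415 -0.039] 13.1 111.1333
113.625
```

View pics/q_d.png

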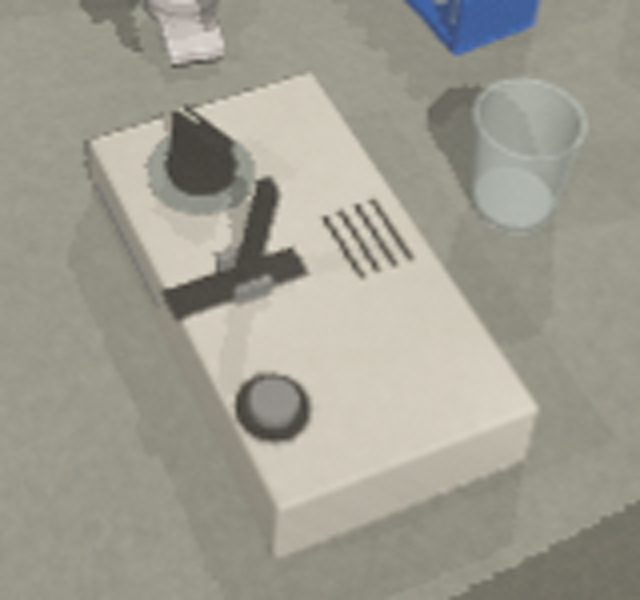

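View pics/q_c.png

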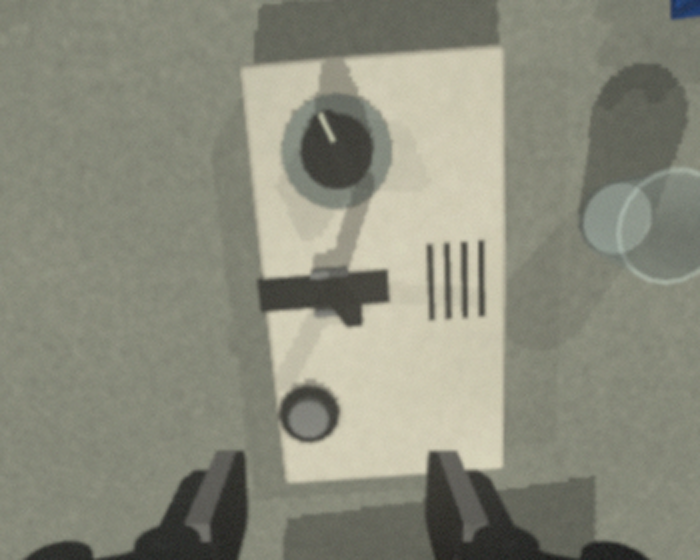

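View pics/q_s.png

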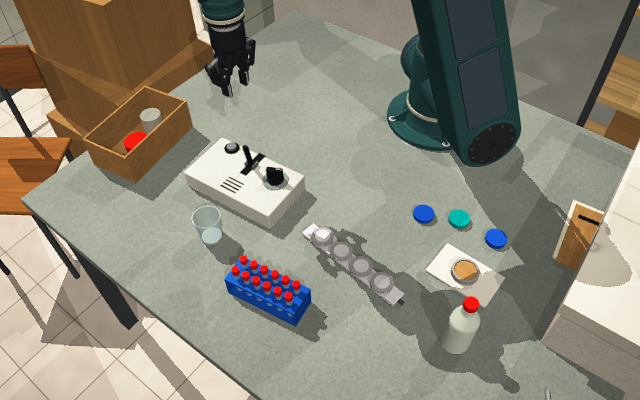

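The knob pointer now stands about 63° clockwise, past the detent, and the lever is still home. One last check of the bar and tile before handing in.

```bash
python3 - <<'E'
from h import *
p=slot(0.0)-0.06*U
ctrl.move_pose([p[0]-.06,p[1]+.02,0.36],[180,0,83])
im,c=snap("wrist","r_w")
cv2.imwrite("pics/r_c.png",cv2.resize(im[0:290,150:480],None,fx=2,fy=2,interpolation=cv2.INTER_CUBIC))
im,c=snap("side"); cv2.imwrite("pics/r_d.png",cv2.resize(im[140:310,220:400],None,fx=3.3,fy=3.3,interpolation=cv2.INTER_CUBIC))
E
```

View pics/r_c.png

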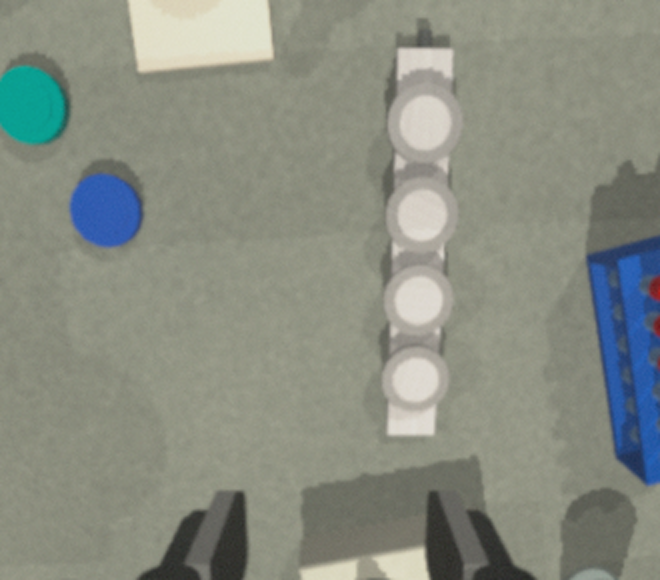

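View pics/r_d.png

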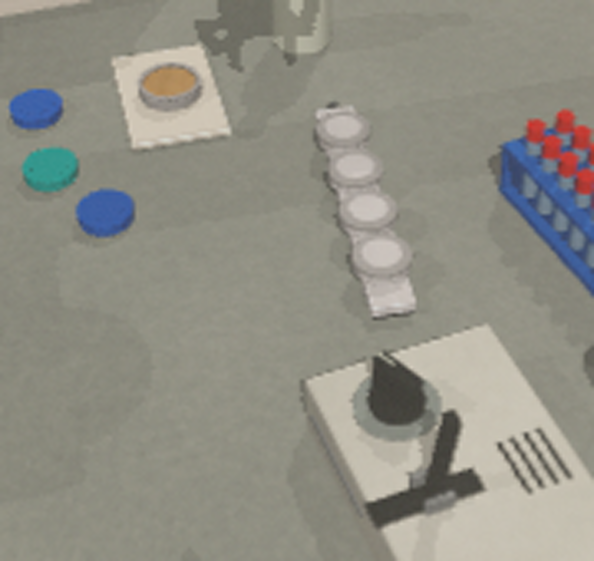

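All four tins are flat in a row on the bar, the dish is on the tile, the lever is home and the knob is turned. The robot is clear of everything, so I'm handing in.

```bash
python3 - <<'E'
from h import *
print(ctrl.state()["t"]); ctrl.sign_off()
E
```

```text
115.0083
the job is handed in; nothing more can be done
```

The job is done and handed in at about 115 s of the 210 s allowed. In my last pictures everything was where the task asks.

- **Dish:** one was present. It is on the middle of the cooling tile, flat and wholly on it.
- **Tins:** all four silver tins are lid-up and flat in a row on the bar, inside its ends. I left the blue and turquoise look-alikes alone.
    - **Centring:** the first two tins sat about 2.3 mm off-centre, so I placed them again. They then checked within about 1 mm of the bar's centre line. I judged the other two by eye only.
    - **Knocked tin:** the fourth tin was knocked off just after I placed it and leaned against the bar. I pushed it flat onto the bench and put it back.
- **Safety trip:** I pressed the test button and saw the lever drop, then lifted it. It first came to rest just past upright, not home. I pushed it gently back, and its tip then matched its starting position in the side view.
- **Mode knob:** I turned it clockwise only after the lever was home. It ended at about 1.2 rad by its pointer, past the detent, and stayed there after release.
- **Bystanders:** the rack, bottle and beaker look unmoved.

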